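# Clear the bench pin and present the ring mandrel

### The arm

A 7-joint arm with a two-finger parallel gripper is mounted at the origin on the work surface. World frame = base frame: x ahead of the robot, y to its left, z up, the work surface at z = 0. Lengths are in mm, angles in rad, forces in N, time in s.
With the tool pointing down it reaches from about 425 to 950 mm from the base axis. Payload 4.7 kg.
Tool frame: the origin (TCP) lies between the finger pads; the fingertips stand 19 mm ahead of it and the grasp point (between the pads) is the TCP; y points along the fingers, z is the direction in which the jaws open and shut, and the axes are right-handed (so a half turn about y gives the same grasp; the last joint's range is limited). The gripper opens to 87 mm and grips with 3 to 60 N. Pads are 19 mm wide; open, the fingers measure 117 mm over their backs; the gripper's body (75 mm by 190 mm) begins 51 mm behind the grasp point.
Start: joints at [-1.247, 0.469, -0.049, 1.532, 0.024, 1.141, -0.082], TCP at [233.191, 633.458, 241.573] pointing down, gripper open.
Joint ranges: [-2.59, 2.59], [-0.33, 1.99], [-1.39, 1.29], [0.1, 2.45], [-1.04, 4.18], [0.21, 1.99], [-2.66, 2.66]. Speed limits (rad/s): [2.57, 2.57, 3.14, 3.14, 3.14, 3.14, 3.14].

### API

Orientations are given as a unit quaternion [w, x, y, z].
In Python, from rig import bot gives the robot as it stands.
- The arm moves only by the tool send_rows, never from a script. Its argument "rows" is a list of rows, each an object of numbers: "x", "y", "z": the shift along the world's x, y, z in m; "yaw": the turn about the world's z in rad. In form: [{"x": .., "y": .., "z": .., "yaw": ..}, ...]. A call has 1 to 12 rows; each row is the pose to reach, as a shift and turn from the pose measured when the call began; what a row does not reach only later rows make up. A row lasts 1/12 s, in which the tool goes at most 41.7 mm and 7.16 degrees, less where a joint would pass 70% of its speed; a pose out of reach is approached as far as the arm can. A call with a gripper value outside its range is refused whole. "hand" is the finger opening in m, from 0 to 0.087, set as the call begins (left out, the last holds). The fingers move at their own pace and stop on an object; "newtons" is the grip in N (left out, the last holds). Time passes only in rows, so rows that repeat a pose let the fingers close. It gives the time, the measured TCP pose, the force and the opening at its end, in the units of the state.
- bot.get_state(): the state, without advancing time (a new reading comes with each control period).
- bot.get_image(name): name is "scene" or "side" or "wrist"; returns a dict with "img" (400x640x3 uint8, red, green, blue), "depth" (400x640 float32, mm along the optical axis (not along the pixel's ray), 0 where there is no reading), "fx", "fy", "cx", "cy" (pixels), "R" (3x3) and "t" (3): a world point X has camera coordinates R X + t. Camera axes: x right, y down, z forward; pixel columns grow to the right and rows downward; lengths in mm; the calibration is good to about 2 mm. A picture is of the moment at which its call begins.
- bot.sign_off(): hands the job in, once; it reports no verdict.
The state is a dict: "time_s": time; "joint_pos": joint angles; "qvel": joint speeds; "joint_efforts": joint torques, N m; "position": TCP position; "tcp_rot": TCP orientation; "force": force on the tool from outside, world axes, zero at the start; "torque": the same for the moment, N m; "finger_gap": finger opening in mm.
Only numpy, scipy, OpenCV 4.12 (cv2) and the standard library are available. Lean on these libraries where they do the work, as an engineer would, in place of code of your own. Each camera call takes 0.05 s, during which the arm holds its last target.

### The job

Clear the jeweller's bench pin by standing its two steel punches upright, foot down, in the two empty holes of the punch block (either punch in either hole), pushed or dropped fully home and let go. Then draw the ring mandrel out of its leaning stand, turn it level and hold it with its middle over the middle of the pin, lined up with the pin's length, at least 15 cm above the bench. Finish still holding it there, raised and at rest, and leave the other things on the bench where they are.

Things in the scene. Friction and masses are not known exactly. Their poses are not given: they have to be found in the camera images.
- pin_top (a point): centre of the flat top of the bench pin: a fixed light wooden board 160 (x) x 76 (y) x 30 mm high lying on the bench; this point is 30 mm above the bench. Its x axis runs lengthwise (roughly away from the robot); a notch 22 mm wide and 50 mm long is cut into its end at -x
- punch_dome_mid (a point): middle (40 mm above its foot) of a round steel punch, 14 mm diameter, 80 mm tall, with a full-width domed top; it starts upright on the bench pin. z runs from foot to top
- punch_ball_mid (a point): middle (40 mm above its foot) of a second round steel punch, 14 mm diameter, 80 mm tall, its upper 18 mm narrowed to a neck with a 9 mm ball; it starts upright on the bench pin. z runs from foot to top
- punch_dome_foot (a point): centre of the foot of the domed punch
- punch_ball_foot (a point): centre of the foot of the ball-topped punch
- punch_dome: the domed punch, origin at the centre of its foot
- punch_ball: the ball-topped punch, origin at the centre of its foot
- hole_a (a point): centre of the mouth of an empty vertical hole, 18 mm wide and 35 mm deep, in the top of the punch block: a fixed wooden block 100 (x) x 140 (y) x 45 mm high; the mouth is 45 mm above the bench. Three more punches, fixed there, stand 52 mm farther along the block's x, rising to 90 mm above the bench
- hole_b (a point): the same for the second empty hole, 64 mm from the first along -y of the block
- block: the fixed punch block, origin at the centre of its underside; x points from the row with the empty holes to the row of standing punches
- mandrel_mid (a point): balance point, on the axis, of the ring mandrel (a tapered round steel rod, 260 mm long, about 300 g): 146 mm from its slim tip, where it is 22 mm thick. z runs along the rod from slim tip to handle. It starts with its slim end 80 mm deep in a socket leaning about 45 degrees, handle up and away from the robot
- mandrel_tip (a point): centre of the slim end face of the mandrel
- mandrel: the mandrel, origin at its slim tip, z towards the handle: tapers from 14 mm diameter at the tip to 24 mm at 195 mm, then a collar (27 mm diameter, 8 mm long) and a ribbed handle 22 mm thick and 57 mm long
- stand: fixed grey mandrel stand, base plate 130 (x) x 90 (y) x 12 mm, origin at the centre of its underside; its socket, 31 mm outside diameter at the mouth, leans 45 degrees from vertical towards the stand's +x
- socket_mouth (a point): centre of the mouth of that socket, 87 mm above the bench; the rod slides freely out along the 45 degree lean, and is clear after 80 mm
- dish: bystander, leave alone: small white bowl, 90 mm across, 22 mm high; origin at the underside
- hammer: bystander, leave alone: small hammer lying flat, about 200 mm long; origin at the underside
- bangle: bystander, leave alone: flat-lying brass bangle, 66 mm across, 10 mm high; origin at the underside
- jar: bystander, leave alone: capped amber jar, 56 mm across, 65 mm high; origin at the underside
- clamp: bystander, leave alone: wooden ring clamp lying flat, 90 x 22 x 22 mm; origin at the underside

How it is judged (in metres and radians):
On the way, in this order (a step that is already met when the one before it is completed fails the run):
1. both punches stand in the block's holes, let go (((horizontal distance between punch_dome_foot and hole_a below 0.006 m and z of punch_dome_foot in the frame of hole_a below -0.025 m) or (horizontal distance between punch_dome_foot and hole_b below 0.006 m and z of punch_dome_foot in the frame of hole_b below -0.025 m)) and angle between each of punch_dome_mid, punch_ball_mid's own z axis and vertical below 0.25 rad and contact force between each of punch_dome, punch_ball and the fingers below 0.1 N and ((horizontal distance between punch_ball_foot and hole_a below 0.006 m and z of punch_ball_foot in the frame of hole_a below -0.025 m) or (horizontal distance between punch_ball_foot and hole_b below 0.006 m and z of punch_ball_foot in the frame of hole_b below -0.025 m))), for 0.2 s.
2. the mandrel is drawn clear of its socket, held by the gripper (contact force between mandrel and the fingers above 1 N and z of mandrel_tip in the frame of socket_mouth above 0.005 m and contact force between mandrel and stand below 0.05 N), for 0.1 s.
At the end, for the whole second after the job is handed in: Both punches let go in the holes, foot 25 mm or more down, within 14 degrees of upright; mandrel gripped and still, level within 12 degrees, along the pin within 17 degrees, balance point within 50 mm of the pin centre sideways, over 140 mm above the bench, clear of stand and block (all of step 1 and contact force between mandrel and the fingers above 1 N and height (world z) of mandrel_mid above 0.14 m and angle between mandrel_mid's own z axis and vertical between 1.36 and 1.78 rad and angle between the z axis of mandrel_mid and the x axis of pin_top, either way round below 0.3 rad and horizontal distance between mandrel_mid and pin_top below 0.05 m and linear speed of mandrel below 0.03 m/s and contact force between mandrel and stand below 0.05 N and contact force between mandrel and block below 0.05 N); the arm keeps its last pose, push and grip.
It fails at once if another thing on the bench is shifted by more than 25 mm (distance of any of dish, hammer, bangle, jar, clamp from where it was at the start of the episode above 0.025 m).
It also fails if it takes over 72 s, if anything falls off the work surface, if the arm or the gripper's body presses on something with over 40 N, if the wrist force passes 120 N, or if a joint passes its speed limit or range.

## Working session

There is one attempt and no reset: what is moved stays moved. The work goes in short steps, Python scripts to look and compute and a tool call to move; the robot and the scene stay as the last step left them, time stands still between calls to the robot, and variables do not carry over. Pictures are saved under pics/ and viewed, and the job is handed in when it is done.

Besides the shell and the picture viewer there is one more tool, called after "Emit:" in YAML: its name, and indented under it one key for each argument. send_rows: Moves the arm, as the interface text tells. Its arguments: {"type":"object","properties":{"rows":{"type":"array","items":{"type":"object","properties":{"x":{"type":"number"},"y":{"type":"number"},"z":{"type":"number"},"yaw":{"type":"number"}}}},"hand":{"type":"number"},"newtons":{"type":"number"}},"required":["rows"]}

```bash
ls; mkdir -p pics
cat > h.py <<'E'
import numpy as np, cv2
from rig import bot
def cap(n,tag):
    d=bot.get_image(n); np.savez(f'{tag}.npz',**d); cv2.imwrite(f'pics/{tag}.png',cv2.cvtColor(d['img'],cv2.COLOR_RGB2BGR)); return d
def load(tag): return dict(np.load(f'{tag}.npz'))
def world(d,u,v,z=None):
    R,t=d['R'],d['t']; r=np.array([(u-d['cx'])/d['fx'],(v-d['cy'])/d['fy'],1.])
    if z is None:
        return R.T@(r*d['depth'][int(v),int(u)]-t)
    c=-R.T@t; w=R.T@r; return c+w*(z-c[2])/w[2]
def cloud(d):
    h,w=d['depth'].shape; u,v=np.meshgrid(np.arange(w),np.arange(h)); Z=d['depth'].astype(float)
    P=np.stack([(u-d['cx'])/d['fx']*Z,(v-d['cy'])/d['fy']*Z,Z],-1)-d['t']
    return P@d['R']
E
python3 - <<'E'
from h import *
s=bot.get_state(); print(s)
for n in ['scene','side','wrist']:
    d=cap(n,n+'0'); print(n,d['fx'],d['cx'],d['cy'],-d['R'].T@d['t'])
E
```

```text
pics
{'time_s': 0.0, 'joint_pos': array([-1.24688533,  0.46944305, -0.04860896,  1.53369735,  0.02411023,
        1.14097727, -0.08228813]), 'qvel': array([ 0.00025509, -0.00070318,  0.00105756,  0.00115912, -0.00065643,
        0.0003153 ,  0.00043491]), 'joint_efforts': array([-9.08794864e-04, -5.07983637e+01, -8.07371247e-02, -2.36150193e+01,
       -6.11863006e-02,  3.80496634e-02,  1.91981831e-04]), 'position': array([233.02741075, 632.90335956, 240.49690074]), 'tcp_rot': array([-0.69545756,  0.69681546, -0.12416512,  0.12397591]), 'force': array([-0.30007722,  0.38619018,  0.02876611]), 'torque': array([ 0.03244845, -0.05681537, -0.05283045]), 'finger_gap': 86.93396158815581}
scene 417.42612698416775 319.55186562710185 202.39689126710874 [1175.70921349   24.13283877  780.06491399]
side 367.59671815437724 317.1821354907702 202.97948248741852 [ 510.27351788 -683.23144775  536.55078681]
wrist 309.2009086557041 318.7085295718221 196.3206602100722 [163.76555749 658.9556839  385.13466146]
```

View pics/scene0.png

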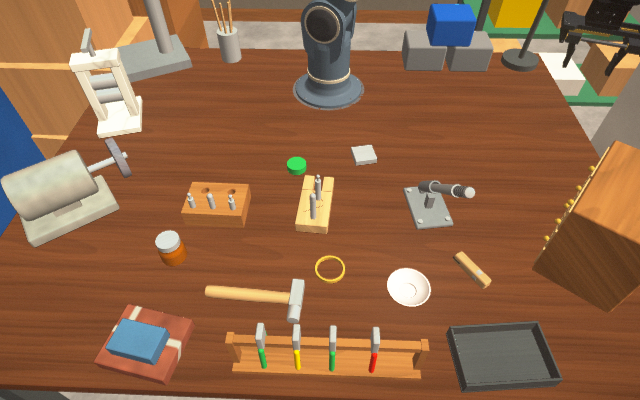

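View pics/side0.png

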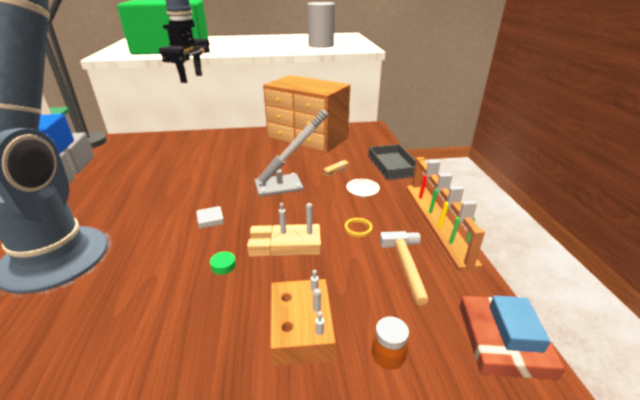

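View pics/wrist0.png

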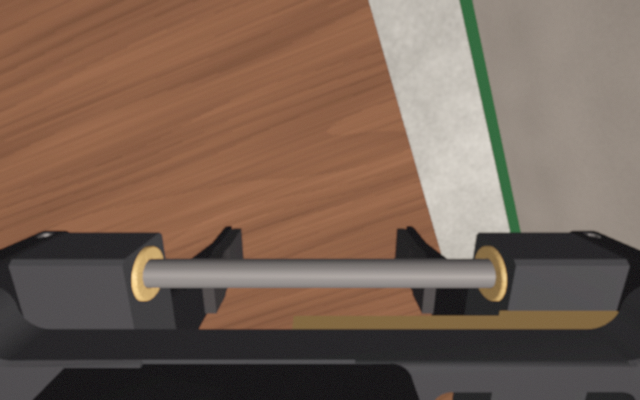

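The scene view shows the block at about (217,203), the pin at (315,205) with both punches on it, and the stand at (430,207) with the mandrel pointing right. The side view shows the holes at (287,297) and (288,326), and the punches at (282,220) and (309,218).

Run:
```python
from h import *
from scipy import ndimage as N
for n in ['scene0','side0']:
    d=load(n); P=cloud(d); ok=d['depth']>0
    m=ok&(P[...,2]>6)&(P[...,2]<330)&(P[...,0]>380)&(P[...,0]<950)&(abs(P[...,1])<480)
    l,k=N.label(m)
    print(n,'table z', np.median(P[...,2][ok&(abs(P[...,2])<15)]))
    for i in range(1,k+1):
        q=P[l==i]
        if len(q)>60: 
            v,u=np.where(l==i); print(i,len(q),u.min(),u.max(),v.min(),v.max(),q.min(0).round(),q.max(0).round(),np.median(q,0).round())
    c=d['img']; 
    x0,x1,y0,y1=(170,500,130,310) if n=='scene0' else (200,400,90,370)
    f=2.4 if n=='scene0' else 2.1
    cv2.imwrite(f'pics/{n}_crop.png',cv2.resize(cv2.cvtColor(c[y0:y1,x0:x1],cv2.COLOR_RGB2BGR),None,fx=f,fy=f,interpolation=cv2.INTER_CUBIC))
```

```text
scene0 table z 0.28753285602996487
2 301 113 131 144 177 [ 444. -480.   64.] [ 502. -455.  149.] [ 490. -468.  117.]
4 153 287 305 164 173 [380. -99.   6.] [404. -51.  23.] [394. -75.  19.]
5 1755 295 333 175 233 [428. -62.   6.] [596.  24. 111.] [537. -18.  30.]
6 2025 403 474 180 228 [439. 200.   6.] [651. 306. 217.] [526. 253.  13.]
7 2644 181 250 182 226 [ 475. -325.    6.] [ 582. -182.   93.] [ 556. -249.   45.]
8 1604 533 588 199 276 [637. 455.   6.] [694. 480. 202.] [680. 468. 124.]
10 825 155 186 230 265 [ 641. -350.    6.] [ 696. -298.   69.] [ 679. -318.   55.]
11 525 453 491 251 287 [644. 290.   6.] [725. 357.  26.] [688. 323.  21.]
12 209 315 344 256 282 [658. -11.   6.] [723.  52.  14.] [694.  21.  10.]
13 1124 387 430 268 306 [692. 139.   6.] [781. 227.  25.] [729. 187.  15.]
14 1629 205 304 279 322 [ 728. -233.    6.] [816. -31.  30.] [768. -99.  24.]
31 5172 94 194 304 384 [ 799. -399.    6.] [ 942. -241.   64.] [ 887. -308.   31.]
32 2535 446 562 321 391 [808. 249.   6.] [934. 429.  38.] [875. 344.  26.]
33 7899 225 428 323 379 [ 868. -151.    6.] [916. 189. 135.] [8
[... 199 characters left out ...]
 205 323 348 160 174 [643. 290.   6.] [727. 355.  27.] [683. 316.  21.]
6 419 347 378 179 195 [694. 139.   6.] [782. 228.  25.] [743. 198.  16.]
7 2299 248 320 203 254 [430. -63.   6.] [594.  27. 111.] [514. -30.  30.]
8 175 345 371 218 235 [659. -12.   6.] [724.  56.  13.] [691.  17.  10.]
9 1291 380 427 231 304 [ 729. -233.    6.] [817. -31.  29.] [ 759. -116.   24.]
10 214 223 235 251 272 [ 380. -100.    6.] [404. -49.  23.] [391. -82.  20.]
11 4845 271 335 269 363 [ 479. -324.    6.] [ 582. -180.   91.] [ 530. -277.   45.]
12 6232 460 564 295 378 [ 799. -400.    6.] [ 924. -241.   63.] [ 856. -348.   31.]
13 1538 372 408 317 368 [ 640. -353.    6.] [ 693. -301.   68.] [ 662. -339.   56.]
```

View pics/scene0_crop.png

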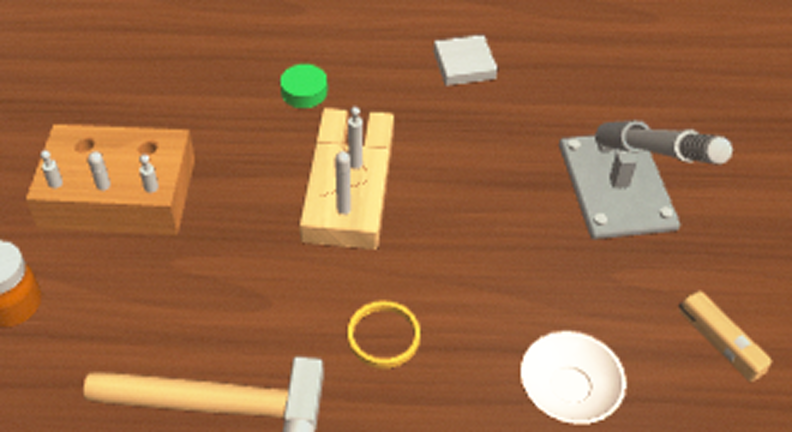

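View pics/side0_crop.png

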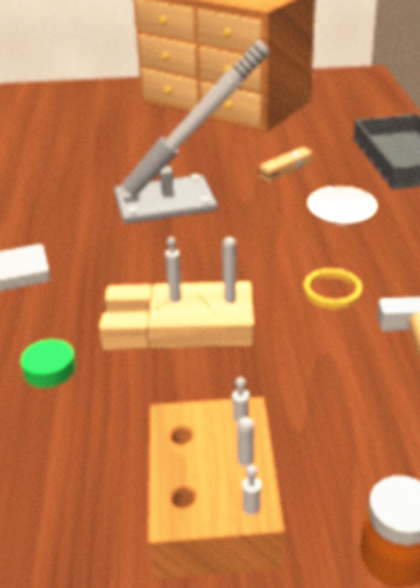

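Run:
```python
from h import *
D=[load('scene0'),load('side0')]; C=[cloud(d) for d in D]
def sel(lo,hi):
    out=[]
    for P in C:
        m=np.all((P>lo)&(P<hi),-1); out.append(P[m])
    return out
for nm,lo,hi in [('pin',(420,-75,27),(610,40,33)),('block',(465,-335,42),(595,-170,48)),('plate',(430,190,9),(600,310,15))]:
    A=sel(lo,hi)
    for q in A+[np.vstack(A)]:
        print(nm,len(q),cv2.minAreaRect(q[:,:2].astype(np.float32)),np.median(q[:,2]))
# punches on pin
A=sel((420,-75,40),(610,40,118))
for q in A:
    g=q-[0,0,0]; _,lab,cen=cv2.kmeans(g[:,:2].astype(np.float32),2,None,(3,30,.1),5,cv2.KMEANS_PP_CENTERS); lab=lab.ravel()
    for k in (0,1):
        p=g[lab==k]; b=p[p[:,2]<88]; print('punch',len(p),cv2.minEnclosingCircle(b[:,:2].astype(np.float32)),np.median(b,0).round(1),p[:,2].max())
# holes: dark in block top
for n,d,P,cam in zip(['scene','side'],D,C,[0,1]):
    hsv=cv2.cvtColor(d['img'],cv2.COLOR_RGB2HSV)
    u,v=np.meshgrid(np.arange(640),np.arange(400)); 
    R,t=d['R'],d['t']; c=-R.T@t; r=np.stack([(u-d['cx'])/d['fx'],(v-d['cy'])/d['fy'],np.ones_like(u)],-1)@R
    W=c+r*((45-c[2])/r[...,2])[...,None]
    m=(W[...,0]>485)&(W[...,0]<520)&(W[...,1]>-320)&(W[...,1]<-190)
    dv=hsv[...,2].astype(float); th=np.median(dv[m])*0.72
    mm=(m&(dv<th)).astype(np.uint8)
    k,l,st,ce=cv2.connectedComponentsWithStats(mm)
    for i in range(1,k):
        if st[i,4]>8: print(n,'hole',st[i],W[l==i].mean(0).round(1),W[l==i].min(0).round(),W[l==i].max(0).round())
# mandrel
A=sel((440,190,95),(680,320,225))
for q in A:
    m=q.mean(0); w=np.linalg.svd(q-m)[2][0]; w=w*np.sign(w[2]); print('mandrel',len(q),m.round(1),w.round(3),q.max(0).round(1),q.min(0).round(1))
```

```text
pin 1219 ((510.46844482421875, -19.31290054321289), (75.97835540771484, 161.3096160888672), 85.53028869628906) 29.939088108236195
pin 1272 ((512.045654296875, -17.312175750732422), (79.79322814941406, 160.16958618164062), 85.0125503540039) 30.639010573488214
pin 2491 ((511.1795654296875, -17.21621322631836), (79.81790161132812, 161.900390625), 85.05265808105469) 30.322664116058135
block 1595 ((528.1942749023438, -254.1609649658203), (142.06561279296875, 104.07765197753906), 88.8052978515625) 45.25948784997682
block 3349 ((530.60546875, -252.0655517578125), (142.42105102539062, 100.23287963867188), 88.3610610961914) 45.326938958437665
block 4944 ((528.4329833984375, -253.02130126953125), (144.3544464111328, 104.50743865966797), 88.8052978515625) 45.31255277775328
plate 1125 ((503.1251220703125, 252.2782745361328), (131.4599151611328, 89.47602844238281), 8.9636869430542) 11.758891611187051
plate 544 ((505.01690673828125, 251.67864990234375), (128.87518310546875, 89.33056640625), 9.379796028137207) 13.172452354846497
plate 1669 ((503.5054626464844, 251.9744873046875), (132.1166076660156
[... 369 characters left out ...]
66.4] 110.98665695710665
punch 160 ((510.07080078125, -12.077942848205566), 7.4142842292785645) [509.8 -15.7  64.3] 110.65522483104776
scene hole [206 188   3   4  11] [ 502.6 -279.6   45. ] [ 497. -283.   45.] [ 507. -276.   45.]
scene hole [232 190   3   4  10] [ 505.6 -215.7   45. ] [ 502. -219.   45.] [ 511. -213.   45.]
side hole [282 295   6   6  25] [ 504.  -221.3   45. ] [ 500. -227.   45.] [ 509. -215.   45.]
side hole [282 323  10   8  56] [ 504.3 -284.5   45. ] [ 497. -291.   45.] [ 512. -277.   45.]
mandrel 447 [601.6 263.1 170.6] [0.728 0.144 0.67 ] [650.5 285.6 217.4] [504.  245.7  95.1]
mandrel 518 [585.4 260.8 156. ] [0.72  0.105 0.686] [650.8 277.8 216.4] [506.3 242.8  95.1]
```

```bash
cat >> h.py <<'E'
from scipy.spatial.transform import Rotation as Ro
def tool():
    s=bot.get_state(); q=s['tcp_rot']; M=Ro.from_quat([q[1],q[2],q[3],q[0]]).as_matrix()
    return s,M
E
python3 - <<'E'
from h import *
s,M=tool(); print(M.round(3)); z=M[:,2]; print('jaw yaw deg',np.degrees(np.arctan2(z[1],z[0])))
for n in ['wrist0']:
    d=load(n); c=-d['R'].T@d['t']; print('cam in tool',M.T@(c-s['position']), (M.T@d['R'].T).round(3))
E
```

```text
[[ 0.938 -0.     0.345]
 [-0.345 -0.001  0.938]
 [ 0.    -1.    -0.001]]
jaw yaw deg 69.78779112485148
cam in tool [ -73.97625697 -144.38639673    0.15593578] [[-0.001  0.964  0.267]
 [ 0.001 -0.267  0.964]
 [ 1.     0.001 -0.   ]]
```

Emit:
send_rows:
  rows:
    - {"x": 0.3355, "y": -0.6545, "z": 0, "yaw": 0.332}
    - {"x": 0.3355, "y": -0.6545, "z": 0, "yaw": 0.332}
    - {"x": 0.3355, "y": -0.6545, "z": 0, "yaw": 0.332}
    - {"x": 0.3355, "y": -0.6545, "z": 0, "yaw": 0.332}
    - {"x": 0.3355, "y": -0.6545, "z": 0, "yaw": 0.332}
    - {"x": 0.3355, "y": -0.6545, "z": 0, "yaw": 0.332}
    - {"x": 0.3355, "y": -0.6545, "z": 0, "yaw": 0.332}
    - {"x": 0.3355, "y": -0.6545, "z": 0, "yaw": 0.332}
    - {"x": 0.3355, "y": -0.6545, "z": 0, "yaw": 0.332}
    - {"x": 0.3355, "y": -0.6545, "z": 0, "yaw": 0.332}
    - {"x": 0.3355, "y": -0.6545, "z": 0, "yaw": 0.332}
    - {"x": 0.3355, "y": -0.6545, "z": 0, "yaw": 0.332}
  hand: 0.06

```text
time_s: 1.15
position: [461.4, 186.4, 241.1]
tcp_rot: [-0.707, 0.708, -0.007, 0.007]
force: [0.7, -0.0, 0.1]
finger_gap: 59.9
```

Emit:
send_rows:
  rows:
    - {"x": 0.107, "y": -0.208, "z": -0.02}
    - {"x": 0.107, "y": -0.208, "z": -0.02}
    - {"x": 0.107, "y": -0.208, "z": -0.02}
    - {"x": 0.107, "y": -0.208, "z": -0.02}
    - {"x": 0.107, "y": -0.208, "z": -0.02}
    - {"x": 0.107, "y": -0.208, "z": -0.02}
    - {"x": 0.107, "y": -0.208, "z": -0.02}
    - {"x": 0.107, "y": -0.208, "z": -0.02}
    - {"x": 0.107, "y": -0.208, "z": -0.02}

```text
invalid input at $.rows[0]: expected keys x, y, z, yaw
```

Run:
```python
from h import *
s,M=tool(); print(s['position'],s['time_s']); z=M[:,2]; print(np.degrees(np.arctan2(z[1],z[0])))
d=cap('wrist','w1')
P=cloud(d)
m=(P[...,2]>40)&(P[...,2]<115)&(P[...,0]>540)&(P[...,0]<600)&(abs(P[...,1]+20)<30)&(d['depth']>0)
q=P[m]; print(len(q),cv2.minEnclosingCircle(q[:,:2].astype(np.float32)) if len(q) else 0, q.max(0) if len(q) else 0)
m=(P[...,2]>40)&(P[...,2]<115)&(P[...,0]>480)&(P[...,0]<540)&(abs(P[...,1]+20)<30)&(d['depth']>0)
q=P[m]; print(len(q),cv2.minEnclosingCircle(q[:,:2].astype(np.float32)) if len(q) else 0, q.max(0) if len(q) else 0)
```

```text
[461.43886824 186.42893311 241.07933634] 1.15
88.82334514919467
0 0 0
377 ((506.4336242675781, -9.73897933959961), 7.097774028778076) [513.12604602  -2.74981371  94.59555908]
```

View pics/w1.png

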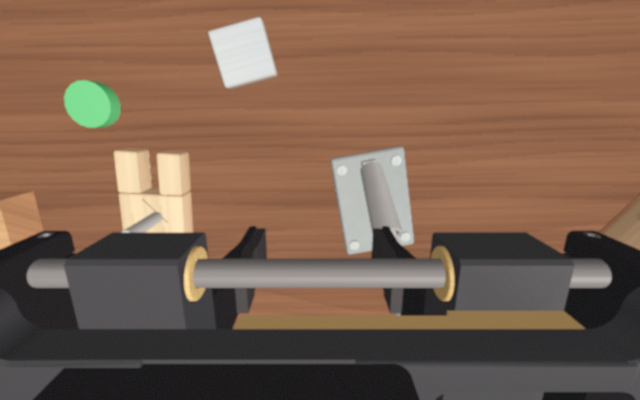

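All four keys are needed in each row, so I'm sending it again. This view shows the pin notch at (152,170) and the stand at (370,200). Image up is towards the robot.

Emit:
send_rows:
  rows:
    - {"x": 0.107, "y": -0.208, "z": -0.02, "yaw": 0}
    - {"x": 0.107, "y": -0.208, "z": -0.02, "yaw": 0}
    - {"x": 0.107, "y": -0.208, "z": -0.02, "yaw": 0}
    - {"x": 0.107, "y": -0.208, "z": -0.02, "yaw": 0}
    - {"x": 0.107, "y": -0.208, "z": -0.02, "yaw": 0}
    - {"x": 0.107, "y": -0.208, "z": -0.02, "yaw": 0}
    - {"x": 0.107, "y": -0.208, "z": -0.02, "yaw": 0}
    - {"x": 0.107, "y": -0.208, "z": -0.02, "yaw": 0}

```text
time_s: 1.87
position: [572.8, -33.7, 220.6]
tcp_rot: [-0.704, 0.71, -0.013, 0.014]
force: [0.0, 1.8, -0.2]
finger_gap: 59.9
```

Run:
```python
from h import *
s,M=tool(); print(s['position'],s['time_s'])
d=cap('wrist','w2')
P=cloud(d)
for a,b in ((540,600),(480,540)):
  m=(P[...,2]>40)&(P[...,2]<115)&(P[...,0]>a)&(P[...,0]<b)&(abs(P[...,1]+20)<30)&(d['depth']>0)
  q=P[m]; 
  if len(q): 
    print(len(q),cv2.minEnclosingCircle(q[:,:2].astype(np.float32)),q.max(0)); t=q[q[:,2]>q[:,2].max()-4]; print('top',len(t),t.mean(0))
```

```text
[572.82660988 -33.66159521 220.55626736] 1.8667
384 ((565.2406616210938, -19.683731079101562), 7.056697845458984) [572.11264021 -13.06540578 112.25409586]
top 130 [565.01152729 -19.91958767 109.99001092]
240 ((506.9267883300781, -10.986363410949707), 6.965373992919922) [513.63052236  -4.11134664 112.40432941]
top 78 [506.75783053 -10.85993912 110.23752268]
```

View pics/w2.png

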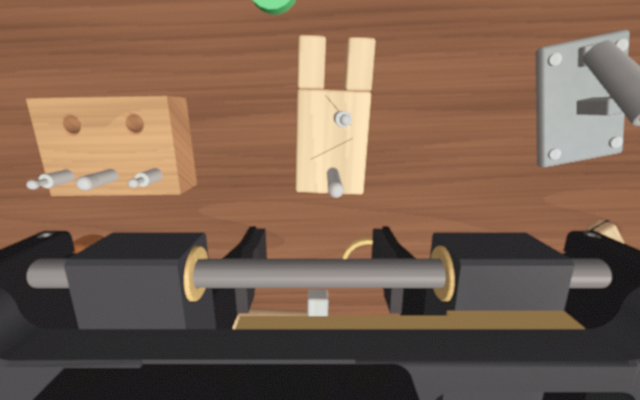

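Emit:
send_rows:
  rows:
    - {"x": -0.0055, "y": 0.0127, "z": -0.04, "yaw": 0}
    - {"x": -0.0055, "y": 0.0127, "z": -0.04, "yaw": 0}
    - {"x": -0.0055, "y": 0.0127, "z": -0.04, "yaw": 0}
    - {"x": -0.0055, "y": 0.0127, "z": -0.04, "yaw": 0}

```text
time_s: 2.25
position: [567.1, -17.5, 181.5]
tcp_rot: [-0.705, 0.709, -0.011, 0.012]
force: [-0.4, 0.1, 0.6]
finger_gap: 60.2
```

```bash
cat >> h.py <<'E'
def planegrid(d,z):
    u,v=np.meshgrid(np.arange(640),np.arange(400)); R,t=d['R'],d['t']; c=-R.T@t
    r=np.stack([(u-d['cx'])/d['fx'],(v-d['cy'])/d['fy'],np.ones_like(u)],-1)@R
    return c+r*((z-c[2])/r[...,2])[...,None]
def punch(d,cx,cy):
    P=cloud(d); m=(P[...,2]>45)&(P[...,2]<115)&(abs(P[...,0]-cx)<25)&(abs(P[...,1]-cy)<25)&(d['depth']>0); q=P[m]
    if len(q)<20: return None
    t=q[q[:,2]>q[:,2].max()-4]; return len(q),cv2.minEnclosingCircle(q[:,:2].astype(np.float32)),t.mean(0).round(1)
def holes(d):
    W=planegrid(d,45); P=cloud(d)
    m=(W[...,0]>480)&(W[...,0]<525)&(W[...,1]>-320)&(W[...,1]<-185)
    mm=(m&(P[...,2]<41)&(d['depth']>0)).astype(np.uint8)
    k,l,st,ce=cv2.connectedComponentsWithStats(mm)
    for i in range(1,k):
        if st[i,4]>15:
            q=W[l==i][:,:2].astype(np.float32); print('hole(depth)',st[i],cv2.minEnclosingCircle(q),q.mean(0))
E
python3 - <<'E'
from h import *
s,M=tool(); print(s['position'],s['time_s'],abs(s['qvel']).max())
d=cap('wrist','w3')
print(punch(d,567,-20),punch(d,509,-11)); holes(d); d=load('w2'); holes(d)
E
```

```text
[567.13826006 -17.53089897 181.457557  ] 2.25 0.02668417968435466
(546, ((565.1995239257812, -19.628345489501953), 7.072792053222656), array([565. , -19.7, 110.4])) (298, ((506.6859436035156, -10.977968215942383), 6.903192520141602), array([506.7, -11. , 110.1]))
hole(depth) [ 83 121  19  20 264] ((504.4564208984375, -218.20355224609375), 8.502776145935059) [ 504.61536 -218.36894]
hole(depth) [ 14 122  17  20 239] ((503.2015075683594, -281.9079895019531), 8.474226951599121) [ 503.2499  -281.65393]
hole(depth) [127 115  16  18 215] ((504.7707824707031, -218.80331420898438), 8.561939239501953) [ 504.60822 -218.61719]
hole(depth) [ 65 116  15  18 201] ((503.3902893066406, -282.7371826171875), 8.598203659057617) [ 503.31412 -282.2827 ]
```

View pics/w3.png

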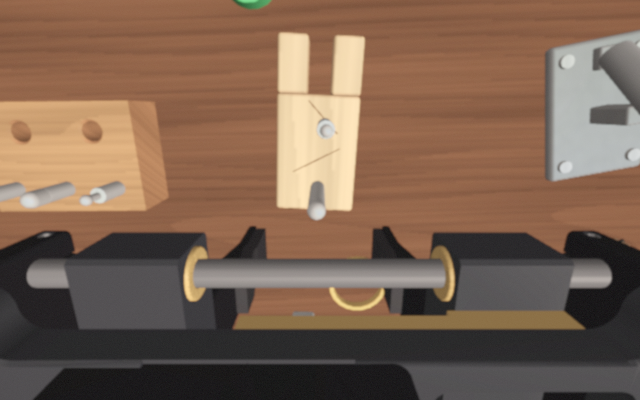

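Emit:
send_rows:
  rows:
    - {"x": -0.0005, "y": -0.0025, "z": -0.04, "yaw": 0}
    - {"x": -0.0005, "y": -0.0025, "z": -0.07, "yaw": 0}
    - {"x": -0.0005, "y": -0.0025, "z": -0.0935, "yaw": 0}
    - {"x": -0.0005, "y": -0.0025, "z": -0.0935, "yaw": 0}
    - {"x": -0.0005, "y": -0.0025, "z": -0.0935, "yaw": 0}
    - {"x": -0.0005, "y": -0.0025, "z": -0.0935, "yaw": 0}

```text
time_s: 2.8
position: [569.0, -20.8, 90.7]
tcp_rot: [-0.705, 0.709, -0.009, 0.015]
force: [1.2, -0.5, 0.8]
finger_gap: 59.9
```

Run:
```python
from h import *
s,M=tool(); print(s['position'],s['time_s'],abs(s['qvel']).max())
d=cap('side','s1'); c=d['img'][150:300,220:400]; cv2.imwrite('pics/s1c.png',cv2.resize(cv2.cvtColor(c,cv2.COLOR_RGB2BGR),None,fx=4,fy=4))
```

```text
[569.01653973 -20.77648307  90.71424703] 2.8 0.015500616453719779
```

View pics/s1c.png

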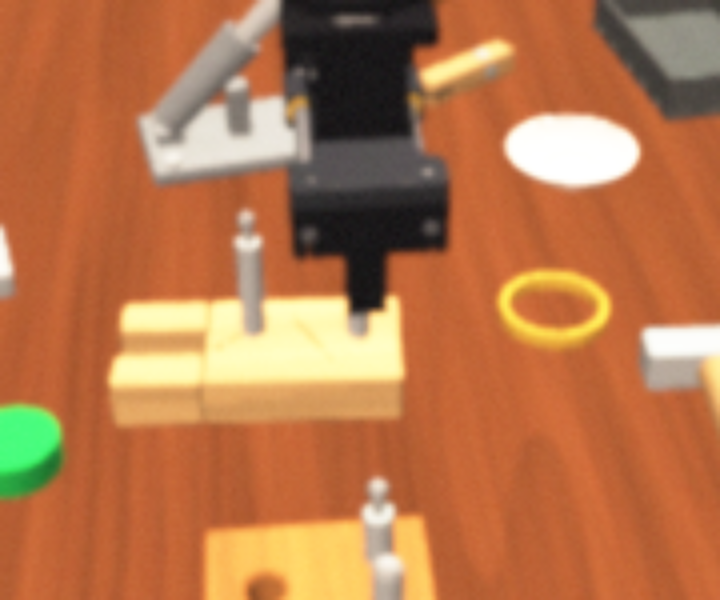

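Finger and punch line up at crop position (362,310), so I'm closing.

Emit:
send_rows:
  rows:
    - {"x": 0, "y": 0, "z": 0, "yaw": 0}
    - {"x": 0, "y": 0, "z": 0, "yaw": 0}
    - {"x": 0, "y": 0, "z": 0, "yaw": 0}
    - {"x": 0, "y": 0, "z": 0, "yaw": 0}
    - {"x": 0, "y": 0, "z": 0, "yaw": 0}
    - {"x": 0, "y": 0, "z": 0, "yaw": 0}
  hand: 0.005
  newtons: 30

```text
time_s: 3.35
position: [569.1, -20.7, 91.0]
tcp_rot: [-0.705, 0.709, -0.009, 0.015]
force: [-0.3, -0.5, -0.2]
finger_gap: 27.6
```

Emit:
send_rows:
  rows:
    - {"x": 0, "y": 0, "z": 0, "yaw": 0}
    - {"x": 0, "y": 0, "z": 0.04, "yaw": 0}
    - {"x": 0, "y": 0, "z": 0.08, "yaw": 0}
    - {"x": 0, "y": 0, "z": 0.08, "yaw": 0}
    - {"x": 0, "y": 0, "z": 0.08, "yaw": 0}

```text
time_s: 3.77
position: [570.8, -20.8, 173.5]
tcp_rot: [-0.705, 0.709, -0.007, 0.017]
force: [0.5, 0.5, -0.3]
finger_gap: 5.6
```

Run:
```python
from h import *
s,M=tool(); print(s['position'],s['time_s'],abs(s['qvel']).max())
d=cap('side','s2'); c=d['img'][100:370,200:400]; cv2.imwrite('pics/s2c.png',cv2.resize(cv2.cvtColor(c,cv2.COLOR_RGB2BGR),None,fx=2.2,fy=2.2))
d=cap('wrist','w4'); holes(d);print(punch(d,507,-11))
```

```text
[570.8053278  -20.76514463 173.5449982 ] 3.7667 0.05577809028477363
hole(depth) [  4 119  19  21 255] ((503.45501708984375, -281.61322021484375), 8.468100547790527) [ 503.34332 -281.4674 ]
hole(depth) [ 78 118  18  21 278] ((504.7161560058594, -218.23756408691406), 8.58459186553955) [ 504.5577 -218.2189]
(328, ((506.7652587890625, -10.919015884399414), 6.945690155029297), array([506.8, -10.9, 110.3]))
```

View pics/s2c.png

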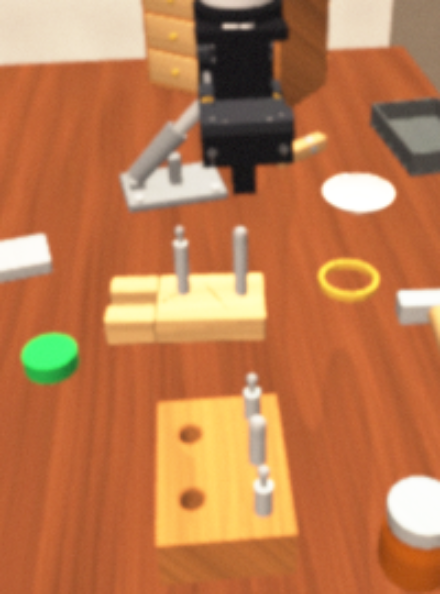

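View pics/w4.png

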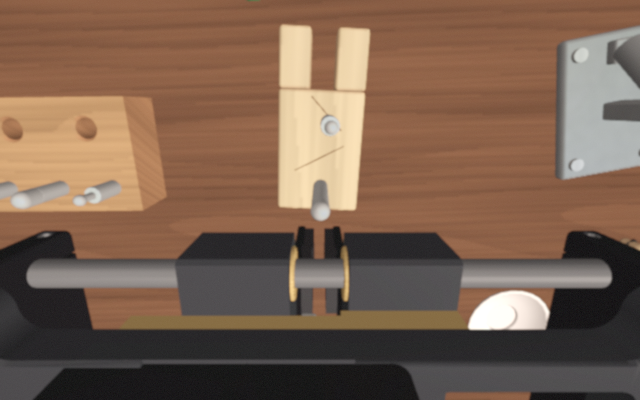

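The fingers are slow and I lifted too early. The punch is still standing at crop position (240,260). I'm opening to 40 mm and trying again.

Emit:
send_rows:
  rows:
    - {"x": -0.004, "y": 0.0005, "z": 0.01, "yaw": 0}
    - {"x": -0.004, "y": 0.0005, "z": 0.01, "yaw": 0}
    - {"x": -0.004, "y": 0.0005, "z": 0.01, "yaw": 0}
    - {"x": -0.004, "y": 0.0005, "z": 0.01, "yaw": 0}
    - {"x": -0.004, "y": 0.0005, "z": 0.01, "yaw": 0}
    - {"x": -0.004, "y": 0.0005, "z": 0.01, "yaw": 0}
    - {"x": -0.004, "y": 0.0005, "z": 0.01, "yaw": 0}
  hand: 0.036

```text
time_s: 4.45
position: [564.5, -20.1, 180.3]
tcp_rot: [-0.705, 0.709, -0.009, 0.014]
force: [-0.3, 0.7, 0.2]
finger_gap: 35.0
```

Run:
```python
from h import *
s,M=tool(); print(s['position'],s['time_s'],abs(s['qvel']).max(),s['finger_gap']); print(M.round(4))
```

```text
[564.45274003 -20.10237251 180.26655599] 4.45 0.0019159450817148919 34.99474580253925
[[ 0.9994  0.0067  0.0336]
 [-0.0336 -0.0064  0.9994]
 [ 0.0069 -1.     -0.0062]]
```

Emit:
send_rows:
  rows:
    - {"x": 0.0015, "y": 0, "z": -0.04, "yaw": 0}
    - {"x": 0.0015, "y": 0, "z": -0.07, "yaw": 0}
    - {"x": 0.0015, "y": 0, "z": -0.092, "yaw": 0}
    - {"x": 0.0015, "y": 0, "z": -0.092, "yaw": 0}
    - {"x": 0.0015, "y": 0, "z": -0.092, "yaw": 0}
    - {"x": 0.0015, "y": 0, "z": -0.092, "yaw": 0}

```text
time_s: 4.95
position: [567.1, -20.2, 89.5]
tcp_rot: [-0.705, 0.709, -0.009, 0.015]
force: [-0.2, -0.3, 0.1]
finger_gap: 35.8
```

Emit:
send_rows:
  rows:
    - {"x": 0, "y": 0, "z": 0, "yaw": 0}
    - {"x": 0, "y": 0, "z": 0, "yaw": 0}
    - {"x": 0, "y": 0, "z": 0, "yaw": 0}
    - {"x": 0, "y": 0, "z": 0, "yaw": 0}
    - {"x": 0, "y": 0, "z": 0, "yaw": 0}
    - {"x": 0, "y": 0, "z": 0, "yaw": 0}
    - {"x": 0, "y": 0, "z": 0, "yaw": 0}
  hand: 0.005

```text
time_s: 5.53
position: [567.6, -20.0, 90.2]
tcp_rot: [-0.705, 0.709, -0.008, 0.015]
force: [-0.6, 0.1, 4.9]
finger_gap: 13.1
```

Emit:
send_rows:
  rows:
    - {"x": 0, "y": 0, "z": 0.04, "yaw": 0}
    - {"x": 0, "y": 0, "z": 0.08, "yaw": 0}
    - {"x": -0.01, "y": -0.035, "z": 0.1, "yaw": 0}
    - {"x": -0.062, "y": -0.262, "z": 0.1, "yaw": 0}
    - {"x": -0.062, "y": -0.262, "z": 0.1, "yaw": 0}
    - {"x": -0.062, "y": -0.262, "z": 0.1, "yaw": 0}
    - {"x": -0.062, "y": -0.262, "z": 0.1, "yaw": 0}
    - {"x": -0.062, "y": -0.262, "z": 0.1, "yaw": 0}
    - {"x": -0.062, "y": -0.262, "z": 0.1, "yaw": 0}
    - {"x": -0.062, "y": -0.262, "z": 0.1, "yaw": 0}
    - {"x": -0.062, "y": -0.262, "z": 0.1, "yaw": 0}
    - {"x": -0.062, "y": -0.262, "z": 0.1, "yaw": 0}

```text
time_s: 6.53
position: [505.6, -280.9, 189.6]
tcp_rot: [-0.705, 0.709, -0.008, 0.015]
force: [-0.2, 0.7, -2.3]
finger_gap: 13.2
```

Run:
```python
from h import *
s,M=tool(); print(s['position'],s['time_s'],abs(s['qvel']).max(),s['finger_gap'],M.round(4))
d=cap('side','s3'); c=d['img'][180:380,220:400]; cv2.imwrite('pics/s3c.png',cv2.resize(cv2.cvtColor(c,cv2.COLOR_RGB2BGR),None,fx=3,fy=3))
d=cap('scene','c3'); c=d['img'][100:250,130:320]; cv2.imwrite('pics/c3c.png',cv2.resize(cv2.cvtColor(c,cv2.COLOR_RGB2BGR),None,fx=3,fy=3))
```

```text
[ 505.57219835 -280.92881682  189.55468383] 6.5333 0.023992775705472754 13.183226188029735 [[ 0.9994  0.0091  0.0329]
 [-0.0329 -0.0048  0.9994]
 [ 0.0093 -0.9999 -0.0045]]
```

View pics/s3c.png

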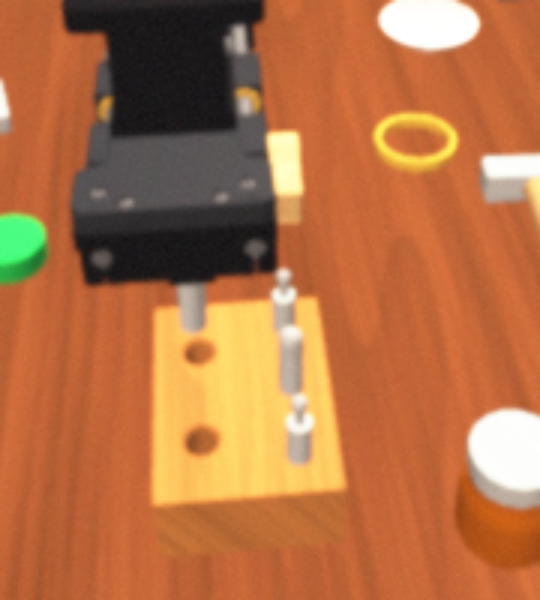

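View pics/c3c.png

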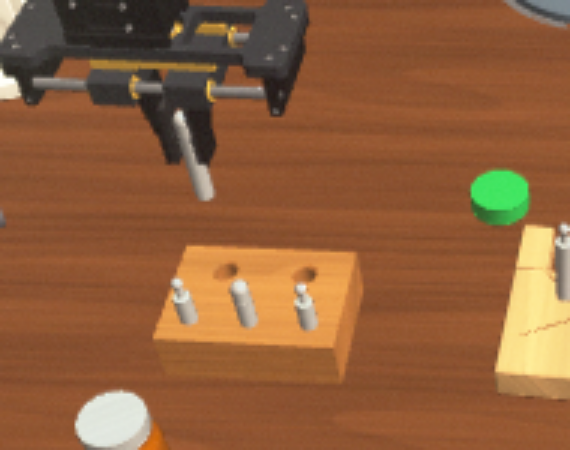

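Emit:
send_rows:
  rows:
    - {"x": 0, "y": -0.001, "z": -0.03, "yaw": 0}
    - {"x": 0, "y": -0.001, "z": -0.06, "yaw": 0}
    - {"x": 0, "y": -0.001, "z": -0.072, "yaw": 0}
    - {"x": 0, "y": -0.001, "z": -0.072, "yaw": 0}
    - {"x": 0, "y": -0.001, "z": -0.072, "yaw": 0}
    - {"x": 0, "y": -0.001, "z": -0.072, "yaw": 0}

```text
time_s: 7.13
position: [507.3, -281.3, 119.2]
tcp_rot: [-0.705, 0.709, -0.006, 0.015]
force: [0.0, -1.3, -0.4]
finger_gap: 12.8
```

Run:
```python
from h import *
s,M=tool(); print(s['position'],s['time_s'],abs(s['qvel']).max(),s['finger_gap'])
for n,f in (('side','s4'),('scene','c4'),('wrist','w5')):
    d=cap(n,f); P=cloud(d); m=(P[...,2]>49)&(P[...,2]<94)&(abs(P[...,0]-505)<18)&(abs(P[...,1]+282)<18)&(d['depth']>0); q=P[m]
    if len(q): print(n,len(q),q[:,2].min(),q[:,2].max(),cv2.minEnclosingCircle(q[:,:2].astype(np.float32)),q.mean(0).round(1))
    holes(d)
    if n!='wrist':
        z=load('side0' if n=='side' else 'scene0'); print('before:'); holes(z)
d=load('s4'); c=d['img'][220:380,240:360]; cv2.imwrite('pics/s4c.png',cv2.resize(cv2.cvtColor(c,cv2.COLOR_RGB2BGR),None,fx=3.5,fy=3.5))
d=load('c4'); c=d['img'][100:250,130:320]; cv2.imwrite('pics/c4c.png',cv2.resize(cv2.cvtColor(c,cv2.COLOR_RGB2BGR),None,fx=3,fy=3))
```

```text
[ 507.34018939 -281.28839348  119.19212513] 7.1333 0.011307556506826173 12.787854085148593
side 64 60.026092381372415 78.54883918460845 ((508.39556884765625, -283.12347412109375), 6.695364475250244) [ 508.1 -285.9   68.8]
hole(depth) [282 323  11   9  69] ((505.71282958984375, -285.2934875488281), 8.370627403259277) [ 505.9059 -285.5234]
before:
hole(depth) [271 284   1  32  32] ((480.4601745605469, -221.3951416015625), 36.19023513793945) [ 480.44702 -222.4872 ]
hole(depth) [282 294  10   7  47] ((507.5089416503906, -221.6303253173828), 8.231057167053223) [ 507.40002 -221.80136]
hole(depth) [282 323  11   9  67] ((505.6706848144531, -285.6388854980469), 8.290937423706055) [ 505.63736 -285.73355]
scene 63 59.578358105887766 93.63726907279322 ((509.3684387207031, -282.0683898925781), 8.02043342590332) [ 511.1 -280.8   76.5]
hole(depth) [202 189   7   5  26] ((506.3683166503906, -283.8631896972656), 7.902210235595703) [ 506.55807 -283.89664]
hole(depth) [228 189   8   6  29] ((505.9521179199219, -220.4837646484375), 9.518757820129395) [ 507.07172 -220.12683]
before:
hole(depth) [202 189   7   5  24] ((506.3683166503906, -283.8631896972656), 7.902210235595703) [ 506.91052 -283.76385]
hole(depth) [228 190   7   5  27] ((507.5247802734375, -219.84825134277344), 8.327948570251465) [ 507.4731  -220.39964]
wrist 361 61.47379998104543 93.96267800065445 ((504.8000183105469, -281.110107421875), 6.969471454620361) [ 500.1 -281.1   79.1]
hole(depth) [390 195  23  22 386] ((503.6421813964844, -220.5331268310547), 8.647822380065918) [ 503.57117 -220.53244]
hole(depth) [304 196  24  19 301] ((502.0833435058594, -283.75323486328125), 8.638412475585938) [ 500.65182 -284.22287]
```

View pics/s4c.png

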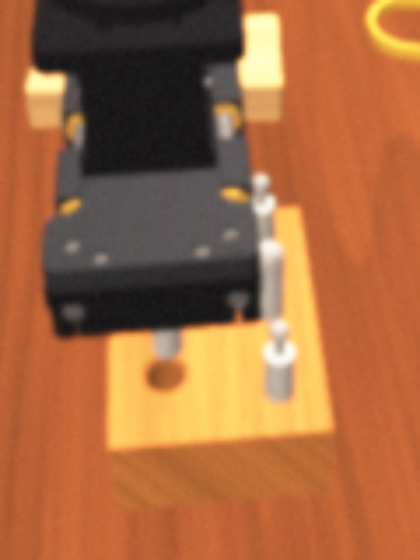

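View pics/c4c.png

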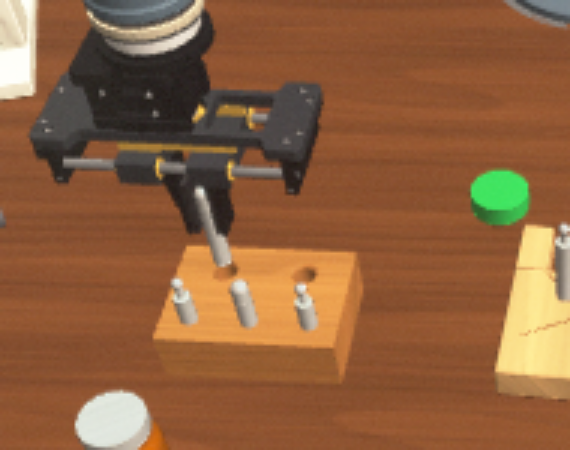

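Emit:
send_rows:
  rows:
    - {"x": -0.003, "y": -0.0023, "z": -0.004, "yaw": 0}
    - {"x": -0.003, "y": -0.0023, "z": -0.008, "yaw": 0}
    - {"x": -0.003, "y": -0.0023, "z": -0.008, "yaw": 0}
    - {"x": -0.003, "y": -0.0023, "z": -0.008, "yaw": 0}
    - {"x": -0.003, "y": -0.0023, "z": -0.008, "yaw": 0}

```text
time_s: 7.7
position: [504.1, -283.8, 111.3]
tcp_rot: [-0.705, 0.709, -0.007, 0.015]
force: [-0.7, 0.8, -1.6]
finger_gap: 13.1
```

```bash
cat >> h.py <<'E'
def rel(tag,x,y,zt=94):
    for n in ('side','scene','wrist'):
        d=cap(n,n+tag); P=cloud(d); m=(P[...,2]>49)&(P[...,2]<zt)&(abs(P[...,0]-x)<18)&(abs(P[...,1]-y)<18)&(d['depth']>0); q=P[m]
        if len(q): print(n,len(q),q[:,2].min(),cv2.minEnclosingCircle(q[:,:2].astype(np.float32)))
        holes(d)
E
python3 - <<'E'
from h import *
s,M=tool(); print(s['position'],s['time_s'],abs(s['qvel']).max(),s['finger_gap'])
rel('6',503,-283,88)
E
```

```text
[ 504.07552801 -283.79028504  111.26295557] 7.7 0.003141872333276314 13.132766035166453
side 53 51.718615313795055 ((504.6685791015625, -285.063232421875), 6.483011245727539)
hole(depth) [282 324  11   8  49] ((505.71282958984375, -285.2934875488281), 8.370627403259277) [ 506.15503 -287.47223]
scene 61 52.85045859896268 ((505.32305908203125, -284.2247314453125), 7.449551582336426)
hole(depth) [202 189   7   5  22] ((506.5388488769531, -283.75250244140625), 7.781325817108154) [ 507.17685 -283.5297 ]
hole(depth) [228 189   7   6  27] ((506.682861328125, -221.325439453125), 8.565062522888184) [ 507.35806 -220.60019]
wrist 391 52.92734820938601 ((501.6540832519531, -283.29058837890625), 7.0480828285217285)
hole(depth) [307 203  24  16 162] ((502.0675048828125, -283.8089294433594), 8.495078086853027) [ 498.4861 -283.9444]
hole(depth) [395 202  24  23 401] ((503.4916076660156, -220.5960693359375), 8.671666145324707) [ 503.5182  -220.60858]
```

Emit:
send_rows:
  rows:
    - {"x": 0.0005, "y": 0, "z": -0.008, "yaw": 0}
    - {"x": 0.0005, "y": 0, "z": -0.014, "yaw": 0}
    - {"x": 0.0004, "y": 0, "z": -0.02, "yaw": 0}
    - {"x": 0.0003, "y": 0, "z": -0.026, "yaw": 0}
    - {"x": 0.0003, "y": 0, "z": -0.026, "yaw": 0}

```text
time_s: 8.27
position: [503.4, -283.2, 83.5]
tcp_rot: [-0.705, 0.709, -0.007, 0.014]
force: [0.7, 1.0, -1.9]
finger_gap: 13.3
```

Emit:
send_rows:
  rows:
    - {"x": 0.0005, "y": 0, "z": -0.006, "yaw": 0}
    - {"x": 0.0005, "y": 0, "z": -0.012, "yaw": 0}
    - {"x": 0.0005, "y": 0, "z": -0.012, "yaw": 0}

```text
time_s: 8.52
position: [503.8, -283.1, 70.6]
tcp_rot: [-0.706, 0.709, -0.008, 0.014]
force: [-0.5, 0.0, -1.1]
finger_gap: 13.1
```

Emit:
send_rows:
  rows:
    - {"x": 0, "y": 0, "z": 0, "yaw": 0}
    - {"x": 0, "y": 0, "z": 0, "yaw": 0}
    - {"x": 0, "y": 0, "z": 0, "yaw": 0}
    - {"x": 0, "y": 0, "z": 0, "yaw": 0}
    - {"x": 0, "y": 0, "z": 0.03, "yaw": 0}
    - {"x": 0, "y": 0, "z": 0.07, "yaw": 0}
    - {"x": 0, "y": 0, "z": 0.11, "yaw": 0}
    - {"x": 0, "y": 0, "z": 0.11, "yaw": 0}
  hand: 0.04

```text
time_s: 9.18
position: [507.8, -285.9, 188.7]
tcp_rot: [-0.703, 0.711, -0.003, 0.019]
force: [0.8, -1.2, 0.6]
finger_gap: 39.8
```

Run:
```python
from h import *
s,M=tool(); print(s['position'],s['time_s'],abs(s['qvel']).max(),s['finger_gap'],M.round(3))
d=cap('side','s7'); c=d['img'][180:380,220:400]; cv2.imwrite('pics/s7c.png',cv2.resize(cv2.cvtColor(c,cv2.COLOR_RGB2BGR),None,fx=3,fy=3))
P=cloud(d); m=(P[...,2]>49)&(P[...,2]<120)&(abs(P[...,0]-505)<15)&(abs(P[...,1]+283)<15)&(d['depth']>0); print(P[m].max(0))
```

```text
[ 507.83519988 -285.87456989  188.71329098] 9.1833 0.08975157835557235 39.81493132900494 [[ 0.999  0.022  0.031]
 [-0.031 -0.01   0.999]
 [ 0.023 -1.    -0.01 ]]
[ 511.15607102 -277.16590902   90.97444987]
```

View pics/s7c.png

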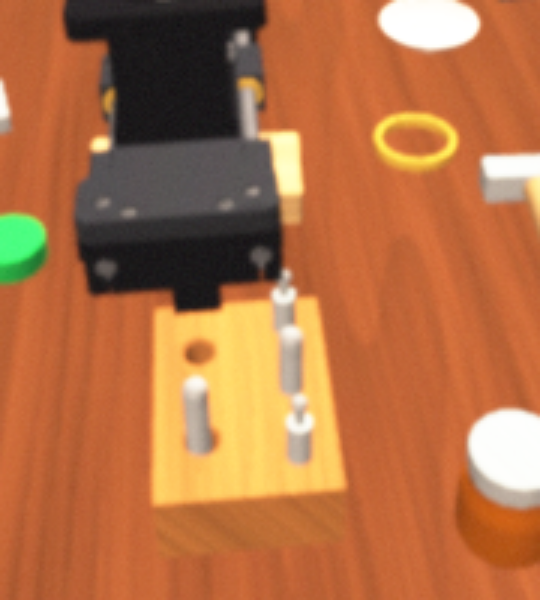

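The domed punch is home, with its top at z≈91. Next is the ball-topped punch.

Emit:
send_rows:
  rows:
    - {"x": 0.001, "y": 0.2754, "z": 0, "yaw": 0}
    - {"x": 0.001, "y": 0.2754, "z": 0, "yaw": 0}
    - {"x": 0.001, "y": 0.2754, "z": 0, "yaw": 0}
    - {"x": 0.001, "y": 0.2754, "z": 0, "yaw": 0}
    - {"x": 0.001, "y": 0.2754, "z": 0, "yaw": 0}
    - {"x": 0.001, "y": 0.2754, "z": 0, "yaw": 0}
    - {"x": 0.001, "y": 0.2754, "z": -0.01, "yaw": 0}
    - {"x": 0.001, "y": 0.2754, "z": -0.01, "yaw": 0}
    - {"x": 0.001, "y": 0.2754, "z": -0.01, "yaw": 0}
    - {"x": 0.001, "y": 0.2754, "z": -0.01, "yaw": 0}
    - {"x": 0.001, "y": 0.2754, "z": -0.01, "yaw": 0}

```text
time_s: 10.15
position: [507.3, -11.1, 175.4]
tcp_rot: [-0.704, 0.71, -0.006, 0.018]
force: [-0.8, 0.8, 0.0]
finger_gap: 40.2
```

Run:
```python
from h import *
s,M=tool(); print(s['position'],s['time_s'],abs(s['qvel']).max(),s['finger_gap'],M.round(3))
d=cap('wrist','w8');print(punch(d,508,-11)); 
d=cap('side','s8');print(punch(d,508,-11))
```

```text
[507.30217797 -11.14693344 175.37443657] 10.15 0.006471064488709422 40.227864411103994 [[ 0.999  0.018  0.034]
 [-0.033 -0.009  0.999]
 [ 0.018 -1.    -0.008]]
(518, ((506.33416748046875, -10.8260498046875), 6.957381248474121), array([506.3, -10.7, 110. ]))
(147, ((509.85675048828125, -11.867183685302734), 7.289040565490723), array([509.7, -12.3, 108.2]))
```

Emit:
send_rows:
  rows:
    - {"x": 0.0005, "y": 0.0005, "z": -0.04, "yaw": 0}
    - {"x": 0, "y": 0.0005, "z": -0.07, "yaw": 0}
    - {"x": 0, "y": 0.0005, "z": -0.088, "yaw": 0}
    - {"x": 0, "y": 0.0005, "z": -0.088, "yaw": 0}
    - {"x": 0, "y": 0.0005, "z": -0.088, "yaw": 0}

```text
time_s: 10.67
position: [507.1, -11.6, 87.2]
tcp_rot: [-0.704, 0.71, -0.007, 0.018]
force: [0.5, -0.1, 0.8]
finger_gap: 40.0
```

Emit:
send_rows:
  rows:
    - {"x": 0, "y": 0, "z": 0, "yaw": 0}
    - {"x": 0, "y": 0, "z": 0, "yaw": 0}
    - {"x": 0, "y": 0, "z": 0, "yaw": 0}
    - {"x": 0, "y": 0, "z": 0, "yaw": 0}
    - {"x": 0, "y": 0, "z": 0, "yaw": 0}
    - {"x": 0, "y": 0, "z": 0, "yaw": 0}
    - {"x": 0, "y": 0, "z": 0, "yaw": 0}
    - {"x": 0, "y": 0, "z": 0, "yaw": 0}
  hand: 0.005

```text
time_s: 11.33
position: [507.7, -11.4, 87.9]
tcp_rot: [-0.704, 0.71, -0.006, 0.019]
force: [-0.5, 0.1, 5.3]
finger_gap: 12.9
```

Emit:
send_rows:
  rows:
    - {"x": 0, "y": 0, "z": 0.04, "yaw": 0}
    - {"x": 0, "y": 0, "z": 0.08, "yaw": 0}
    - {"x": -0.0025, "y": -0.035, "z": 0.09, "yaw": 0}
    - {"x": -0.0025, "y": -0.209, "z": 0.09, "yaw": 0}
    - {"x": -0.0025, "y": -0.209, "z": 0.09, "yaw": 0}
    - {"x": -0.0025, "y": -0.209, "z": 0.09, "yaw": 0}
    - {"x": -0.0025, "y": -0.209, "z": 0.09, "yaw": 0}
    - {"x": -0.0025, "y": -0.209, "z": 0.08, "yaw": 0}
    - {"x": -0.0025, "y": -0.209, "z": 0.05, "yaw": 0}
    - {"x": -0.0025, "y": -0.209, "z": 0.025, "yaw": 0}
    - {"x": -0.0025, "y": -0.209, "z": 0.025, "yaw": 0}
    - {"x": -0.0025, "y": -0.209, "z": 0.025, "yaw": 0}

```text
time_s: 12.33
position: [504.1, -219.8, 111.6]
tcp_rot: [-0.704, 0.71, -0.007, 0.017]
force: [-0.3, 0.6, -0.8]
finger_gap: 12.9
```

Emit:
send_rows:
  rows:
    - {"x": 0, "y": 0, "z": 0, "yaw": 0}
    - {"x": 0, "y": 0, "z": 0, "yaw": 0}

```text
time_s: 12.5
position: [504.9, -219.9, 112.9]
tcp_rot: [-0.704, 0.71, -0.007, 0.018]
force: [0.2, 0.6, -0.8]
finger_gap: 12.9
```

Run:
```python
from h import *
s,M=tool(); print(s['position'],s['time_s'],abs(s['qvel']).max(),s['finger_gap'],M.round(3)[:,1])
rel('9',505,-220,88)
d=load('side9'); c=d['img'][180:380,220:400]; cv2.imwrite('pics/s9c.png',cv2.resize(cv2.cvtColor(c,cv2.COLOR_RGB2BGR),None,fx=3,fy=3))
```

```text
[ 504.92992904 -219.85860992  112.92431132] 12.5 0.008586061536223735 12.894774273265321 [ 0.016 -0.009 -1.   ]
side 98 56.67513027848054 ((506.9653625488281, -220.51345825195312), 7.101650714874268)
hole(depth) [271 284   1  32  32] ((480.4601745605469, -221.3951416015625), 36.19023513793945) [ 480.44702 -222.4872 ]
hole(depth) [282 295  10   6  50] ((507.4361572265625, -221.2053680419922), 8.309768676757812) [ 507.19592 -221.69727]
scene 56 56.70320233210951 ((507.02362060546875, -219.80372619628906), 7.0610270500183105)
hole(depth) [228 190   7   5  28] ((507.5247802734375, -219.84825134277344), 8.327948570251465) [ 507.27127 -220.42986]
wrist 355 57.48855725377947 ((503.7059631347656, -219.4578857421875), 6.976067543029785)
hole(depth) [307 203  24  16 209] ((503.71453857421875, -219.92172241210938), 8.580544471740723) [ 500.59213 -219.9943 ]
hole(depth) [221 204   7   7  17] ((496.9200744628906, -288.0041809082031), 3.292402744293213) [ 496.68106 -288.35507]
hole(depth) [238 214   6  10  22] ((506.1086120605469, -277.0099792480469), 4.07258939743042) [ 506.67014 -276.79688]
```

View pics/s9c.png

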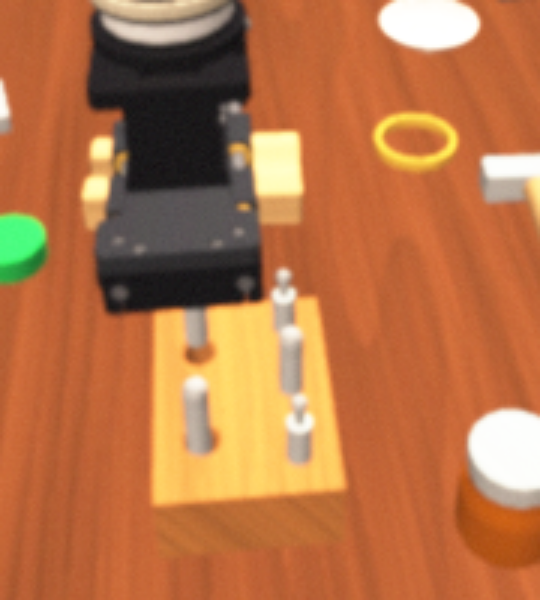

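Aligned to within 0.5 mm in all three views. Inserting.

Emit:
send_rows:
  rows:
    - {"x": 0.0003, "y": -0.0004, "z": -0.008, "yaw": 0}
    - {"x": 0.0003, "y": -0.0004, "z": -0.014, "yaw": 0}
    - {"x": 0.0003, "y": -0.0004, "z": -0.02, "yaw": 0}
    - {"x": 0.0003, "y": -0.0004, "z": -0.026, "yaw": 0}
    - {"x": 0.0003, "y": -0.0004, "z": -0.03, "yaw": 0}
    - {"x": 0.0003, "y": -0.0004, "z": -0.03, "yaw": 0}

```text
time_s: 13.15
position: [504.3, -220.0, 81.5]
tcp_rot: [-0.704, 0.71, -0.007, 0.017]
force: [0.2, 0.4, -1.4]
finger_gap: 13.0
```

Emit:
send_rows:
  rows:
    - {"x": 0.0005, "y": 0, "z": -0.006, "yaw": 0}
    - {"x": 0.0005, "y": 0, "z": -0.011, "yaw": 0}
    - {"x": 0.0005, "y": 0, "z": -0.011, "yaw": 0}

```text
time_s: 13.4
position: [504.1, -219.6, 69.3]
tcp_rot: [-0.705, 0.709, -0.008, 0.016]
force: [-0.1, 0.2, -0.1]
finger_gap: 13.2
```

Emit:
send_rows:
  rows:
    - {"x": 0, "y": 0, "z": 0, "yaw": 0}
    - {"x": 0, "y": 0, "z": 0, "yaw": 0}
    - {"x": 0, "y": 0, "z": 0, "yaw": 0}
    - {"x": 0, "y": 0, "z": 0, "yaw": 0}
    - {"x": 0, "y": 0, "z": 0, "yaw": 0}
    - {"x": 0, "y": 0, "z": 0.03, "yaw": 0}
    - {"x": 0, "y": 0, "z": 0.07, "yaw": 0}
    - {"x": 0, "y": 0, "z": 0.11, "yaw": 0}
    - {"x": 0, "y": 0.04, "z": 0.15, "yaw": 0}
    - {"x": 0, "y": 0.04, "z": 0.15, "yaw": 0}
  hand: 0.04

```text
time_s: 14.23
position: [506.6, -178.2, 224.4]
tcp_rot: [-0.705, 0.709, -0.005, 0.019]
force: [1.3, 1.0, -1.2]
finger_gap: 40.1
```

Run:
```python
from h import *
s,M=tool(); print(s['position'],s['time_s'],abs(s['qvel']).max(),s['finger_gap'],M.round(3)); print(s['joint_pos'])
d=cap('side','s10'); c=d['img'][180:380,220:400]; cv2.imwrite('pics/s10c.png',cv2.resize(cv2.cvtColor(c,cv2.COLOR_RGB2BGR),None,fx=3,fy=3))
P=cloud(d)
for y in (-283,-221):
  m=(P[...,2]>49)&(P[...,2]<120)&(abs(P[...,0]-505)<15)&(abs(P[...,1]-y)<15)&(d['depth']>0); print(P[m].max(0),P[m].mean(0))
```

```text
[ 506.57120068 -178.18019042  224.37629575] 14.2333 0.27672026164481545 40.06013449085171 [[ 0.999  0.02   0.034]
 [-0.034 -0.007  0.999]
 [ 0.021 -1.    -0.007]]
[-0.00494933  0.25277444  0.31699177  1.91107551 -0.09360391  0.97024093
  1.89082177]
[ 511.15249726 -277.32050777   90.58436436] [ 504.33530451 -286.75082751   72.88577623]
[ 512.67799637 -216.25443652   90.59713601] [ 505.70701474 -223.16953852   69.04593839]
```

View pics/s10c.png

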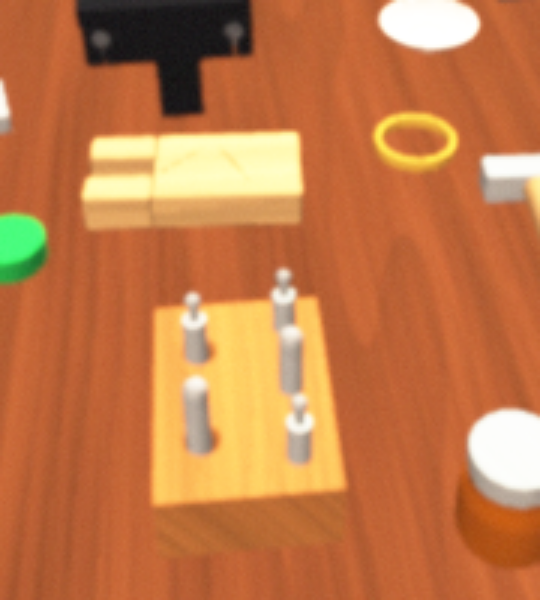

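Both punches are home, with tops at about 90.6 mm, standing at crop positions (195,330) and (198,415). Now I'm locating the mandrel axis by triangulating its image line from the two fixed views.

```bash
cat > m.py <<'E'
from h import *
def axisplane(d):
    P=cloud(d); m=(d['depth']>0)&(P[...,0]>535)&(P[...,0]<680)&(P[...,1]>225)&(P[...,1]<310)&(P[...,2]>105)&(P[...,2]<225)
    m=cv2.morphologyEx(m.astype(np.uint8),cv2.MORPH_OPEN,np.ones((2,2)))
    v,u=np.where(m>0); l=cv2.fitLine(np.stack([u,v],1).astype(np.float32),cv2.DIST_L2,0,.01,.01).ravel()
    K=np.array([[d['fx'],0,d['cx']],[0,d['fy'],d['cy']],[0,0,1]])
    a=np.linalg.solve(K,[l[2],l[3],1]); b=np.linalg.solve(K,[l[2]+100*l[0],l[3]+100*l[1],1])
    n=d['R'].T@np.cross(a,b); n/=np.linalg.norm(n); c=-d['R'].T@d['t']; return n,n@c,len(u),P[m>0]
def axis(d1,d2):
    n1,k1,_,p1=axisplane(d1); n2,k2,_,p2=axisplane(d2)
    w=np.cross(n1,n2); w/=np.linalg.norm(w); w*=np.sign(w[2])
    p=np.linalg.solve(np.array([n1,n2,[0,0,1]]),[k1,k2,134]); return p,w,p1,p2
E
python3 - <<'E'
from m import *
p,w,p1,p2=axis(load('scene0'),load('side0')); print(p,w,np.degrees(np.arctan2(w[1],w[0])),np.degrees(np.arcsin(w[2])))
for q in (p1,p2): s=(q-p)@w; print(s.min(),s.max(),len(q)); 
print('at z',[ (z,(p+w*(z-134)/w[2]).round(1)) for z in (87,110,134,160,200)])
E
```

```text
[565.37897303 250.46938958 134.        ] [0.71510671 0.10992602 0.6903178 ] 8.739087239963238 43.6552709281723
-167.31896084505874 857.5610820331733 412
-72.86603896331482 135.8436723906403 455
at z [(87, array([516.7, 243. ,  87. ])), (110, array([540.5, 246.6, 110. ])), (134, array([565.4, 250.5, 134. ])), (160, array([592.3, 254.6, 160. ])), (200, array([633.7, 261. , 200. ]))]
```

```bash
python3 - <<'E'
import re
s=open('m.py').read()
s=s.replace("    m=cv2.morph","    m0=m.astype(np.uint8);k,l,st,_=cv2.connectedComponentsWithStats(m0);m=l==1+np.argmax(st[1:,4])\n    m=1*m #").replace("(P[...,0]>535)&(P[...,0]<680)","(P[...,0]>530)&(P[...,0]<680)")
open('m.py','w').write(s)
E
python3 - <<'E'
from m import *
for a in ('scene0','side0'):
    d=load(a); n,k,c,q=axisplane(d); P=cloud(d); print(a,c,q.min(0),q.max(0))
p,w,p1,p2=axis(load('scene0'),load('side0')); print(p,w,np.degrees(np.arctan2(w[1],w[0])),np.degrees(np.arcsin(w[2])))
for q in (p1,p2):
    s=(q-p)@w; r=np.linalg.norm(np.cross(q-p,w),axis=1); print(s.min(),s.max(),r.min(),np.median(r),r.max(),((q-p)-s[:,None]*w).mean(0))
E
```

```text
scene0 417 [531.18693627 248.46320233 105.1010998 ] [650.52224979 285.56228712 217.42726673]
side0 468 [531.92225038 248.90072446 105.52197715] [650.75691485 277.79318836 216.40546913]
[564.49651655 260.87173796 134.        ] [0.71791338 0.1254482  0.68473581] 9.91179201896163 43.21483386360634
-41.74333673747643 113.03310948486387 1.2007304190752555 9.14001016980729 13.69680879221119 [-5.23850881e-04 -4.40264029e+00  8.07142513e-01]
-42.08037709426099 113.18490620771216 0.8075159926122634 8.262498316958876 13.760024584353749 [-0.58835824 -4.08998879  1.36617944]
```

Emit:
send_rows:
  rows:
    - {"x": 0.058, "y": 0.439, "z": 0.01, "yaw": 0.195}
    - {"x": 0.058, "y": 0.439, "z": 0.01, "yaw": 0.195}
    - {"x": 0.058, "y": 0.439, "z": 0.01, "yaw": 0.195}
    - {"x": 0.058, "y": 0.439, "z": 0.01, "yaw": 0.195}
    - {"x": 0.058, "y": 0.439, "z": 0.01, "yaw": 0.195}
    - {"x": 0.058, "y": 0.439, "z": 0.01, "yaw": 0.195}
    - {"x": 0.058, "y": 0.439, "z": 0.01, "yaw": 0.195}
    - {"x": 0.058, "y": 0.439, "z": 0.01, "yaw": 0.195}
    - {"x": 0.058, "y": 0.439, "z": 0.01, "yaw": 0.195}
    - {"x": 0.058, "y": 0.439, "z": 0.01, "yaw": 0.195}
    - {"x": 0.058, "y": 0.439, "z": 0.01, "yaw": 0.195}
    - {"x": 0.058, "y": 0.439, "z": 0.01, "yaw": 0.195}
  hand: 0.06

```text
time_s: 15.28
position: [563.9, 271.2, 233.1]
tcp_rot: [0.705, -0.704, -0.069, 0.054]
force: [-0.5, 1.1, 0.7]
finger_gap: 59.7
```

Emit:
send_rows:
  rows:
    - {"x": 0, "y": 0, "z": 0, "yaw": 0}
    - {"x": 0, "y": 0, "z": 0, "yaw": 0}

```text
time_s: 15.45
position: [563.4, 271.5, 231.8]
tcp_rot: [0.704, -0.704, -0.069, 0.055]
force: [0.1, 0.4, 0.5]
finger_gap: 59.7
```

Run:
```python
from m import *
s,M=tool(); print(s['position'],s['time_s'],abs(s['qvel']).max(),s['finger_gap'],M.round(3)); print(s['joint_pos'],np.degrees(np.arctan2(M[1,2],M[0,2])))
d=cap('wrist','w11'); cap('side','s11')
P=cloud(d); m=(d['depth']>0)&(P[...,0]>530)&(P[...,0]<600)&(P[...,1]>225)&(P[...,1]<310)&(P[...,2]>100)&(P[...,2]<175)
for z in (105,110,120,130,140,150):
    q=P[m&(abs(P[...,2]-z)<5)]
    if len(q): print(z,len(q),q.mean(0).round(1),q[:,1].min(),q[:,1].max())
```

```text
[563.39047457 271.53512204 231.75209414] 15.45 0.018856522398953746 59.72461170835942 [[ 0.984  0.019 -0.175]
 [ 0.175  0.002  0.985]
 [ 0.019 -1.    -0.001]]
[-0.57783666  0.38571096  0.07682847  1.68723161 -0.02455499  1.05239199
  1.25200979] 100.08982901744375
105 18 [532.3 259.  107.2] 250.07969126840823 269.85709188211325
110 78 [533.3 259.1 112. ] 250.24292277725868 270.58374394059047
120 314 [537.5 260.7 120.2] 251.689406041279 272.22446314440606
130 371 [547.5 262.5 130.1] 252.84749326108977 275.4958799377541
140 425 [557.4 264.2 140.1] 254.26804211873608 276.7689979874615
150 458 [567.5 265.6 150.1] 255.52405286005546 279.9143126239159
```

View pics/w11.png

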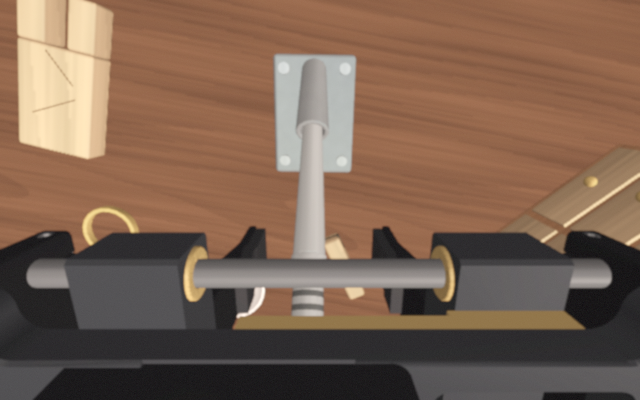

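View pics/s11.png

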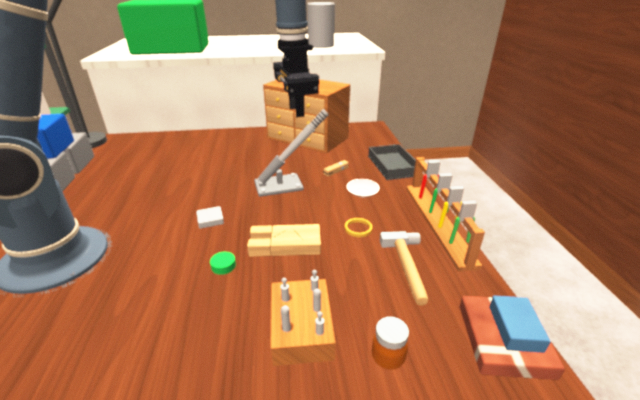

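The rod runs straight down the wrist view at u≈312, between the fingers, so the jaw yaw is right. Descending with a small y correction.

Emit:
send_rows:
  rows:
    - {"x": 0, "y": -0.0075, "z": 0, "yaw": 0}
    - {"x": 0, "y": -0.0075, "z": -0.03, "yaw": 0}
    - {"x": 0, "y": -0.0075, "z": -0.055, "yaw": 0}
    - {"x": 0, "y": -0.0075, "z": -0.07, "yaw": 0}
    - {"x": 0, "y": -0.0075, "z": -0.078, "yaw": 0}
    - {"x": 0, "y": -0.0075, "z": -0.078, "yaw": 0}
    - {"x": 0, "y": -0.0075, "z": -0.078, "yaw": 0}

```text
time_s: 16.13
position: [564.5, 261.0, 155.0]
tcp_rot: [-0.704, 0.705, 0.068, -0.053]
force: [0.4, -0.3, 0.4]
finger_gap: 60.3
```

Run:
```python
from m import *
s,M=tool(); print(s['position'],s['time_s'],s['force'],M.round(3)[:,1])
d=cap('side','s12'); c=d['img'][60:210,220:370]; cv2.imwrite('pics/s12c.png',cv2.resize(cv2.cvtColor(c,cv2.COLOR_RGB2BGR),None,fx=4,fy=4))
d=cap('scene','c12'); c=d['img'][80:240,360:520]; cv2.imwrite('pics/c12c.png',cv2.resize(cv2.cvtColor(c,cv2.COLOR_RGB2BGR),None,fx=3.5,fy=3.5))
```

```text
[564.49196988 261.03452747 154.9601425 ] 16.1333 [ 0.41751673 -0.32149422  0.42925762] [ 0.02   0.001 -1.   ]
```

View pics/s12c.png

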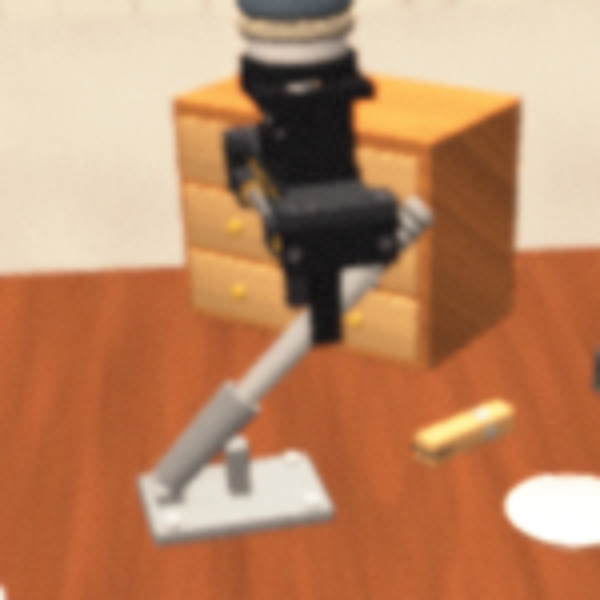

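View pics/c12c.png

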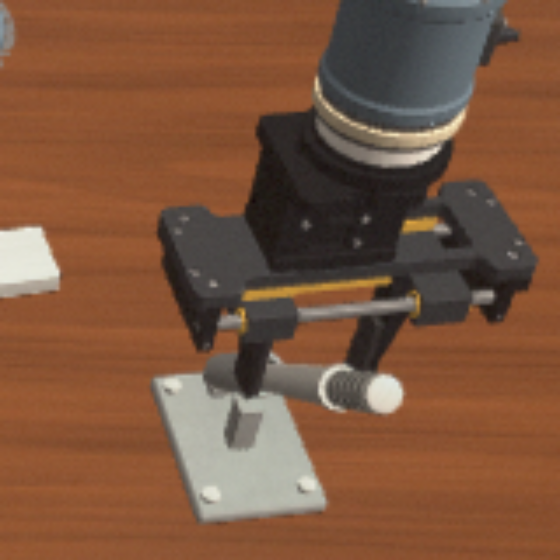

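Emit:
send_rows:
  rows:
    - {"x": -0.001, "y": 0.002, "z": -0.005, "yaw": 0}
    - {"x": -0.001, "y": 0.002, "z": -0.01, "yaw": 0}
    - {"x": -0.001, "y": 0.002, "z": -0.01, "yaw": 0}
    - {"x": -0.001, "y": 0.002, "z": -0.01, "yaw": 0}

```text
time_s: 16.57
position: [563.7, 263.9, 145.7]
tcp_rot: [0.704, -0.704, -0.069, 0.053]
force: [-0.6, -0.5, -0.1]
finger_gap: 59.8
```

Run:
```python
from m import *
s,M=tool(); print(s['position'],s['time_s'],s['force'],M.round(3)[:,1])
d=cap('side','s13'); c=d['img'][60:210,220:370]; cv2.imwrite('pics/s13c.png',cv2.resize(cv2.cvtColor(c,cv2.COLOR_RGB2BGR),None,fx=4,fy=4))
```

```text
[563.70420566 263.93644693 145.71606644] 16.5667 [-0.60452171 -0.46329242 -0.10128165] [ 0.022  0.002 -1.   ]
```

View pics/s13c.png

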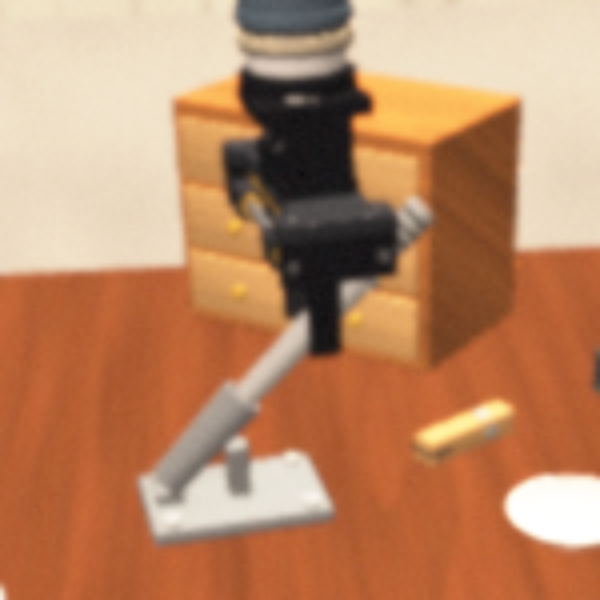

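Emit:
send_rows:
  rows:
    - {"x": 0, "y": 0, "z": 0, "yaw": 0}
    - {"x": 0, "y": 0, "z": 0, "yaw": 0}
    - {"x": 0, "y": 0, "z": 0, "yaw": 0}
    - {"x": 0, "y": 0, "z": 0, "yaw": 0}
    - {"x": 0, "y": 0, "z": 0, "yaw": 0}
    - {"x": 0, "y": 0, "z": 0, "yaw": 0}
    - {"x": 0, "y": 0, "z": 0, "yaw": 0}
    - {"x": 0, "y": 0, "z": 0, "yaw": 0}
    - {"x": 0, "y": 0, "z": 0, "yaw": 0}
    - {"x": 0, "y": 0, "z": 0, "yaw": 0}
  hand: 0.01
  newtons: 40

```text
time_s: 17.45
position: [564.0, 264.1, 145.9]
tcp_rot: [0.705, -0.704, -0.069, 0.053]
force: [0.3, 1.1, -1.1]
finger_gap: 21.1
```

Emit:
send_rows:
  rows:
    - {"x": 0.005, "y": 0.0008, "z": 0.005, "yaw": 0}
    - {"x": 0.011, "y": 0.0018, "z": 0.011, "yaw": 0}
    - {"x": 0.017, "y": 0.0028, "z": 0.017, "yaw": 0}
    - {"x": 0.023, "y": 0.0038, "z": 0.023, "yaw": 0}
    - {"x": 0.029, "y": 0.0048, "z": 0.029, "yaw": 0}
    - {"x": 0.035, "y": 0.0058, "z": 0.0355, "yaw": 0}
    - {"x": 0.041, "y": 0.0068, "z": 0.0416, "yaw": 0}
    - {"x": 0.041, "y": 0.0068, "z": 0.0416, "yaw": 0}

```text
time_s: 18.12
position: [607.3, 271.3, 189.3]
tcp_rot: [0.705, -0.704, -0.07, 0.051]
force: [0.3, 0.2, -3.1]
finger_gap: 20.8
```

Run:
```python
from m import *
s,M=tool(); print(s['position'],s['time_s'],s['force'],M.round(3)[:,1],s['finger_gap'])
d=cap('side','s14'); c=d['img'][60:210,220:370]; cv2.imwrite('pics/s14c.png',cv2.resize(cv2.cvtColor(c,cv2.COLOR_RGB2BGR),None,fx=4,fy=4))
```

```text
[607.29380255 271.32534125 189.33989367] 18.1167 [ 0.288546    0.22119116 -3.12265547] [ 0.026  0.004 -1.   ] 20.808052705237973
```

View pics/s14c.png

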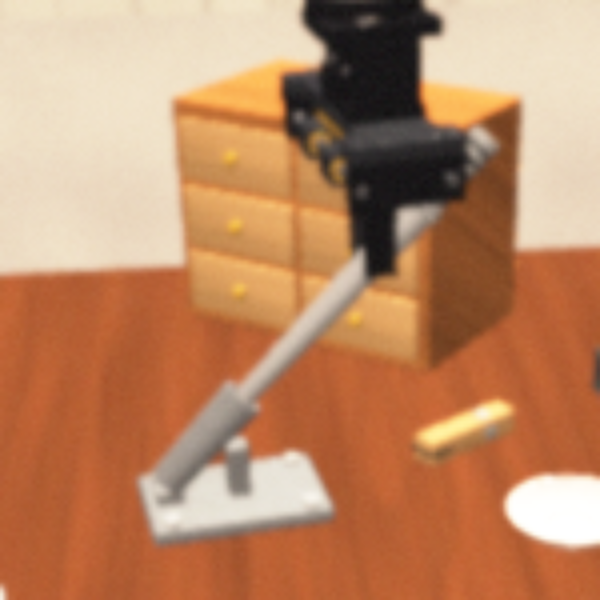

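Emit:
send_rows:
  rows:
    - {"x": 0.007, "y": 0.0012, "z": 0.007, "yaw": 0}
    - {"x": 0.014, "y": 0.0023, "z": 0.014, "yaw": 0}
    - {"x": 0.022, "y": 0.0036, "z": 0.022, "yaw": 0}
    - {"x": 0.03, "y": 0.005, "z": 0.03, "yaw": 0}
    - {"x": 0.038, "y": 0.0063, "z": 0.038, "yaw": 0}
    - {"x": 0.04, "y": 0.0066, "z": 0.05, "yaw": 0}
    - {"x": 0.04, "y": 0.0066, "z": 0.06, "yaw": 0}
    - {"x": 0.04, "y": 0.0066, "z": 0.06, "yaw": 0}

```text
time_s: 18.83
position: [647.1, 278.2, 251.5]
tcp_rot: [0.705, -0.703, -0.071, 0.051]
force: [0.6, -0.1, -1.3]
finger_gap: 21.0
```

Run:
```python
from m import *
s,M=tool(); print(s['position'],s['time_s'],s['force'],M.round(3)[:,1],s['finger_gap'],s['joint_pos'].round(2))
cap('side','s15');cap('scene','c15')
```

```text
[647.10930532 278.1516534  251.4505898 ] 18.8333 [ 0.64437429 -0.06919364 -1.34143488] [ 0.028  0.005 -1.   ] 20.951689879918582 [-0.53  0.49  0.09  1.47 -0.04  1.15  1.31]
```

View pics/s15.png

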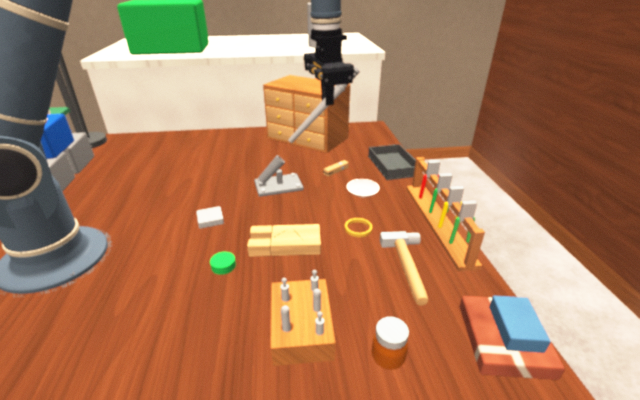

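View pics/c15.png

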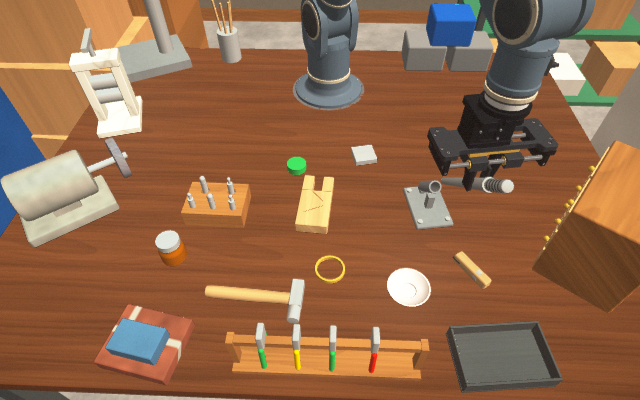

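The mandrel is clear of its socket and held at 45°. The tool can only yaw, so I'll level the rod by lowering its tip onto open bench around (600,105), which pivots it between the pads.

Emit:
send_rows:
  rows:
    - {"x": -0.057, "y": -0.173, "z": 0, "yaw": -0.257}
    - {"x": -0.057, "y": -0.173, "z": 0, "yaw": -0.257}
    - {"x": -0.057, "y": -0.173, "z": 0, "yaw": -0.257}
    - {"x": -0.057, "y": -0.173, "z": 0, "yaw": -0.257}
    - {"x": -0.057, "y": -0.173, "z": -0.02, "yaw": -0.257}
    - {"x": -0.057, "y": -0.173, "z": -0.06, "yaw": -0.257}
    - {"x": -0.057, "y": -0.173, "z": -0.09, "yaw": -0.257}
    - {"x": -0.057, "y": -0.173, "z": -0.11, "yaw": -0.257}
    - {"x": -0.057, "y": -0.173, "z": -0.11, "yaw": -0.257}
    - {"x": -0.057, "y": -0.173, "z": -0.11, "yaw": -0.257}

```text
time_s: 19.77
position: [587.7, 104.7, 138.1]
tcp_rot: [-0.706, 0.707, -0.022, 0.038]
force: [-0.5, 0.2, -1.4]
finger_gap: 21.0
```

```bash
cat > rod.py <<'E'
from m import *
def rodfit(tag,s,lo=-170,hi=170):
    p0=s['position']
    for n in ('side','scene','wrist'):
        d=cap(n,n+tag); P=cloud(d); hsv=cv2.cvtColor(d['img'],cv2.COLOR_RGB2HSV)
        grey=(hsv[...,1]<60)&(hsv[...,2]>70)
        m=(d['depth']>0)&grey&(abs(P[...,1]-p0[1])<45)&(abs(P[...,0]-p0[0])<170)&(P[...,2]>max(4,p0[2]-140))&(P[...,2]<p0[2]+45)
        m0=m.astype(np.uint8)
        q=P[m]; 
        if len(q)<30: print(n,'few');continue
        c=q.mean(0); w=np.linalg.svd(q-c)[2][0]; w*=np.sign(w[0]); a=(q-c)@w
        print(n,len(q),'len',(a.max()-a.min()).round(),'elev',np.degrees(np.arcsin(w[2])).round(1),'az',np.degrees(np.arctan2(w[1],w[0])).round(1),'at tcp x:',(c+w*(p0[0]-c[0])/w[0]).round(1),'ends',q[a.argmin()].round(),q[a.argmax()].round())
E
python3 - <<'E'
from rod import *
s,M=tool(); print(s['position'],s['time_s'],s['force'],M.round(3)[:,1],s['finger_gap'],np.degrees(np.arctan2(M[1,2],M[0,2])))
rodfit('16',s)
E
```

```text
[587.69610326 104.69974782 138.07651904] 19.7667 [-0.54872947  0.18039229 -1.42979719] [ 0.022 -0.003 -1.   ] 21.02656276422886 85.16090929636673
side 460 len 241.0 elev 27.2 az -1.1 at tcp x: [587.7 102.7 106.4] ends [481. 111.  28.] [755. 144.  24.]
scene 137 len 232.0 elev -44.4 az 18.7 at tcp x: [587.7  96.4 169.1] ends [589.  92. 171.] [756. 149.  20.]
wrist 7736 len 187.0 elev 47.1 az -5.3 at tcp x: [587.7 105.8 143.5] ends [479. 119.  29.] [595.  94. 174.]
```

View pics/side16.png

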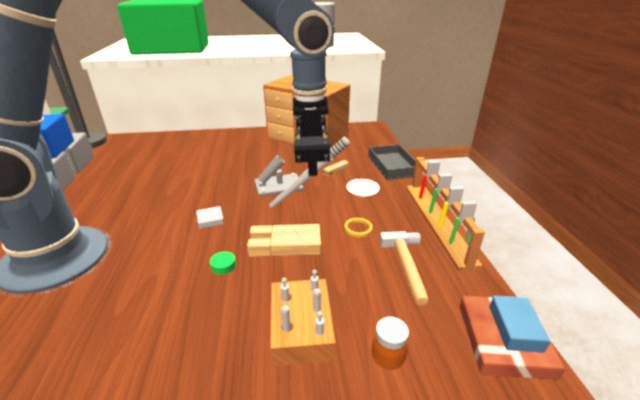

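View pics/scene16.png

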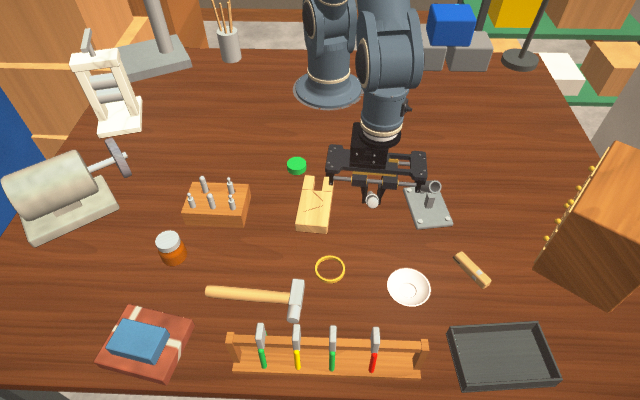

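Emit:
send_rows:
  rows:
    - {"x": 0, "y": 0, "z": -0.008, "yaw": 0}
    - {"x": 0, "y": 0, "z": -0.016, "yaw": 0}
    - {"x": 0.004, "y": 0, "z": -0.022, "yaw": 0}
    - {"x": 0.009, "y": -0.0007, "z": -0.028, "yaw": 0}
    - {"x": 0.014, "y": -0.001, "z": -0.034, "yaw": 0}
    - {"x": 0.018, "y": -0.0014, "z": -0.04, "yaw": 0}
    - {"x": 0.022, "y": -0.0017, "z": -0.046, "yaw": 0}
    - {"x": 0.025, "y": -0.002, "z": -0.052, "yaw": 0}
    - {"x": 0.025, "y": -0.002, "z": -0.052, "yaw": 0}
  newtons: 20

```text
time_s: 20.67
position: [615.2, 102.8, 87.4]
tcp_rot: [-0.706, 0.707, -0.021, 0.039]
force: [-0.2, 0.0, -1.2]
finger_gap: 21.1
```

Run:
```python
from rod import *
s,M=tool(); print(s['position'],s['time_s'],s['force'],M.round(3)[:,1],s['finger_gap'])
rodfit('17',s)
c=load('side17')['img'][100:260,220:400]; cv2.imwrite('pics/s17c.png',cv2.resize(cv2.cvtColor(c,cv2.COLOR_RGB2BGR),None,fx=4,fy=3.7))
```

```text
[615.24805191 102.7596046   87.43904356] 20.6667 [-0.16206013  0.02882888 -1.24641541] [ 0.027 -0.003 -1.   ] 21.069522669185567
side 571 len 255.0 elev 23.2 az -3.7 at tcp x: [615.2  99.   73.4] ends [487. 111.  10.] [712.  86. 129.]
scene 451 len 233.0 elev 7.9 az 3.6 at tcp x: [615.2 102.2  84.2] ends [521. 115.  33.] [757. 146.  22.]
wrist 9474 len 182.0 elev 31.8 az -5.2 at tcp x: [615.2 103.3  92.1] ends [480. 113.  12.] [644. 112.  95.]
```

View pics/s17c.png

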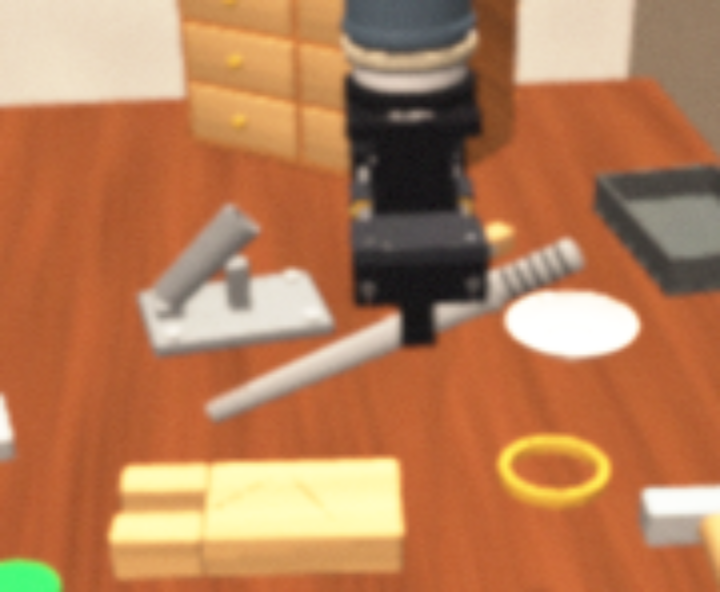

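The rod is pivoting as intended and is now at about 28°. Continuing down.

Emit:
send_rows:
  rows:
    - {"x": 0.004, "y": 0, "z": -0.007, "yaw": 0}
    - {"x": 0.007, "y": 0, "z": -0.014, "yaw": 0}
    - {"x": 0.009, "y": -0.001, "z": -0.021, "yaw": 0}
    - {"x": 0.011, "y": -0.001, "z": -0.028, "yaw": 0}
    - {"x": 0.013, "y": -0.001, "z": -0.035, "yaw": 0}
    - {"x": 0.014, "y": -0.001, "z": -0.042, "yaw": 0}
    - {"x": 0.015, "y": -0.001, "z": -0.048, "yaw": 0}
    - {"x": 0.015, "y": -0.001, "z": -0.052, "yaw": 0}
    - {"x": 0.015, "y": -0.001, "z": -0.055, "yaw": 0}
    - {"x": 0.015, "y": -0.001, "z": -0.055, "yaw": 0}

```text
time_s: 21.65
position: [629.1, 102.0, 32.8]
tcp_rot: [-0.706, 0.707, -0.021, 0.039]
force: [-0.2, -0.3, -2.1]
finger_gap: 21.1
```

Run:
```python
from rod import *
s,M=tool(); print(s['position'],s['time_s'],s['force'],M.round(3)[:,1],s['finger_gap'])
rodfit('18',s)
c=load('side18')['img'][100:260,220:400]; cv2.imwrite('pics/s18c.png',cv2.resize(cv2.cvtColor(c,cv2.COLOR_RGB2BGR),None,fx=4,fy=3.7))
```

```text
[629.05302196 101.97924753  32.82890014] 21.65 [-0.22387635 -0.33221519 -2.06386253] [ 0.025 -0.002 -1.   ] 21.05261855736361
side 614 len 271.0 elev 5.3 az -3.4 at tcp x: [629.1  98.3  26.1] ends [484. 107.   9.] [758. 147.  22.]
scene 603 len 176.0 elev 2.4 az 1.9 at tcp x: [629.1  99.1  31.7] ends [582. 113.  22.] [757. 146.  22.]
wrist 11049 len 161.0 elev 9.6 az -4.8 at tcp x: [629.1 102.5  35.8] ends [506. 105.  12.] [668. 111.  28.]
```

View pics/s18c.png

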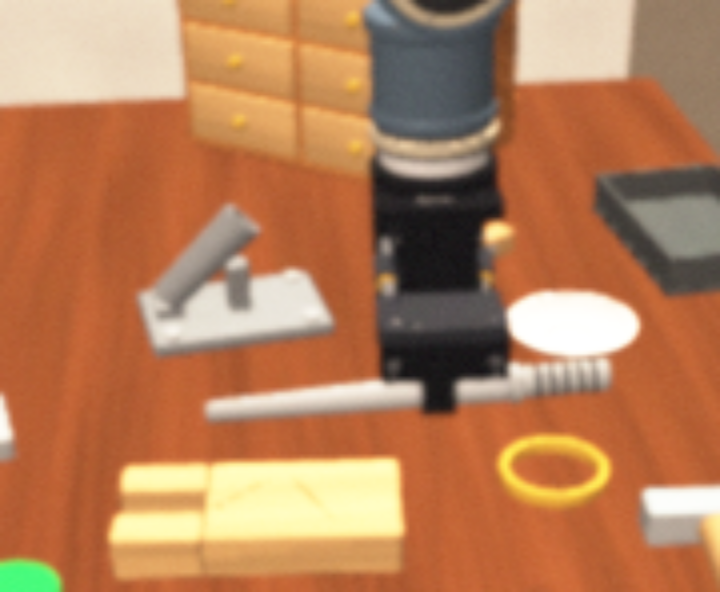

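Emit:
send_rows:
  rows:
    - {"x": 0, "y": 0, "z": -0.004, "yaw": 0}
    - {"x": 0.001, "y": 0, "z": -0.009, "yaw": 0}
    - {"x": 0.001, "y": 0, "z": -0.009, "yaw": 0}
    - {"x": 0.001, "y": 0, "z": -0.009, "yaw": 0}

```text
time_s: 22.13
position: [630.0, 102.0, 24.3]
tcp_rot: [-0.706, 0.707, -0.021, 0.039]
force: [-0.0, -0.5, -1.7]
finger_gap: 21.0
```

Emit:
send_rows:
  rows:
    - {"x": 0, "y": 0, "z": 0, "yaw": 0}
    - {"x": 0, "y": 0, "z": 0, "yaw": 0}
    - {"x": 0, "y": 0, "z": 0, "yaw": 0}
    - {"x": 0, "y": 0, "z": 0.02, "yaw": 0}
    - {"x": 0, "y": 0, "z": 0.05, "yaw": 0}
    - {"x": 0, "y": 0, "z": 0.08, "yaw": 0}
    - {"x": 0, "y": 0, "z": 0.12, "yaw": 0}
    - {"x": 0, "y": 0, "z": 0.16, "yaw": 0}
    - {"x": 0, "y": 0, "z": 0.175, "yaw": 0}
    - {"x": 0, "y": 0, "z": 0.175, "yaw": 0}
    - {"x": 0, "y": 0, "z": 0.175, "yaw": 0}
  newtons: 45

```text
time_s: 23.05
position: [629.9, 102.1, 199.6]
tcp_rot: [-0.706, 0.707, -0.02, 0.039]
force: [-0.1, -1.3, -3.0]
finger_gap: 20.5
```

Run:
```python
from rod import *
s,M=tool(); print(s['position'],s['time_s'],s['force'],M.round(3)[:,1],s['finger_gap'],np.degrees(np.arctan2(M[1,2],M[0,2])))
rodfit('19',s)
c=load('side19')['img'][60:260,220:400]; cv2.imwrite('pics/s19c.png',cv2.resize(cv2.cvtColor(c,cv2.COLOR_RGB2BGR),None,fx=3,fy=3))
```

```text
[629.91549688 102.05844402 199.57286241] 23.05 [-0.05873271 -1.2732231  -3.04204952] [ 0.026 -0.002 -1.   ] 20.506159947823686 85.16594836072977
side 776 len 256.0 elev 4.3 az -5.8 at tcp x: [629.9  95.1 192.7] ends [485. 110. 178.] [738.  88. 204.]
scene 772 len 179.0 elev 2.3 az -5.1 at tcp x: [629.9 100.9 196.2] ends [562. 112. 188.] [740.  87. 190.]
wrist 11192 len 161.0 elev 7.5 az -4.7 at tcp x: [629.9 102.3 199.5] ends [507. 120. 179.] [669. 111. 189.]
```

View pics/s19c.png

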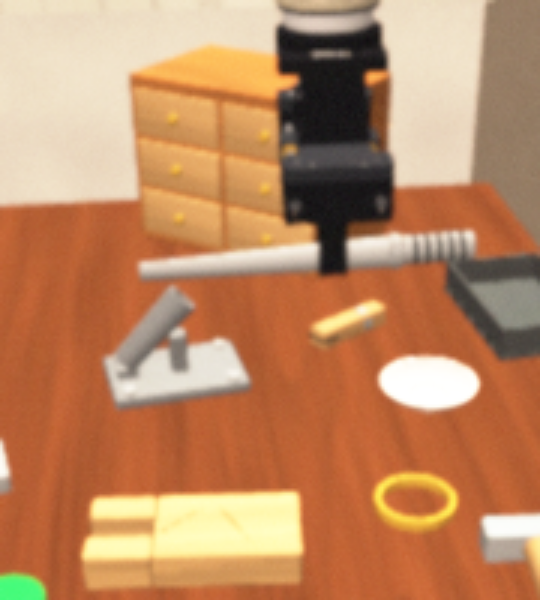

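The rod is held about 4° off level at an azimuth of about −5°, which matches the pin. Carrying it over the pin centre.

Emit:
send_rows:
  rows:
    - {"x": -0.015, "y": -0.015, "z": 0, "yaw": 0}
    - {"x": -0.035, "y": -0.035, "z": 0, "yaw": 0}
    - {"x": -0.055, "y": -0.055, "z": 0, "yaw": 0}
    - {"x": -0.075, "y": -0.075, "z": 0, "yaw": 0}
    - {"x": -0.095, "y": -0.095, "z": 0, "yaw": 0}
    - {"x": -0.11, "y": -0.112, "z": 0, "yaw": 0}
    - {"x": -0.118, "y": -0.12, "z": 0, "yaw": 0}
    - {"x": -0.118, "y": -0.12, "z": 0, "yaw": 0}
    - {"x": -0.118, "y": -0.12, "z": 0, "yaw": 0}
    - {"x": -0.118, "y": -0.12, "z": 0, "yaw": 0}
    - {"x": -0.118, "y": -0.12, "z": 0, "yaw": 0}
    - {"x": -0.118, "y": -0.12, "z": 0, "yaw": 0}

```text
time_s: 24.2
position: [511.1, -17.0, 196.3]
tcp_rot: [-0.706, 0.707, -0.022, 0.036]
force: [0.8, 0.5, -3.2]
finger_gap: 20.4
```

Run:
```python
from rod import *
s,M=tool(); print(s['position'],s['time_s'],s['force'],abs(s['qvel']).max(),s['finger_gap'],np.degrees(np.arctan2(M[1,2],M[0,2])))
rodfit('20',s)
for n in ('side','scene'):
    d=load(n+'20'); P=cloud(d)
    for x,y in ((504,-283),(505,-221)):
        m=(P[...,2]>49)&(P[...,2]<120)&(abs(P[...,0]-x)<15)&(abs(P[...,1]-y)<15)&(d['depth']>0); print(n,P[m].max(0).round(1))
```

```text
[511.10881743 -16.97324289 196.31216858] 24.2 [ 0.84412793  0.48125762 -3.18360158] 0.006965890989493749 20.374401111153123 85.28338756180979
side 1072 len 256.0 elev 4.1 az -5.6 at tcp x: [511.1 -23.7 189.6] ends [366.  -7. 179.] [620. -28. 202.]
scene 563 len 198.0 elev 2.0 az -4.0 at tcp x: [511.1 -17.8 195. ] ends [425. -16. 186.] [623. -28. 199.]
wrist 11157 len 161.0 elev 7.5 az -4.6 at tcp x: [511.1 -16.9 199. ] ends [390.   0. 179.] [550.  -9. 190.]
side [ 511.2 -276.8   91.7]
side [ 512.7 -214.4   91.4]
scene [ 512.  -276.6   91.9]
scene [ 513.1 -214.2   90.3]
```

View pics/side20.png

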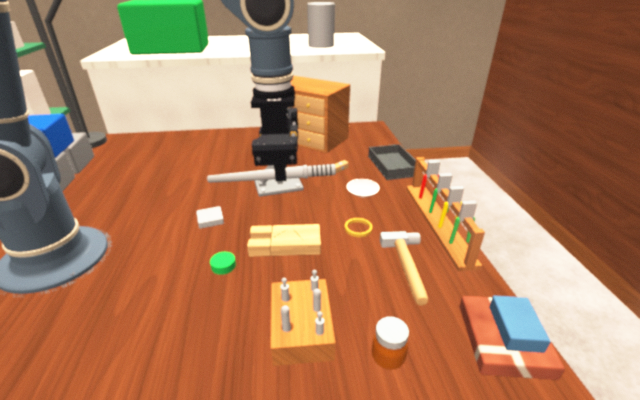

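View pics/scene20.png

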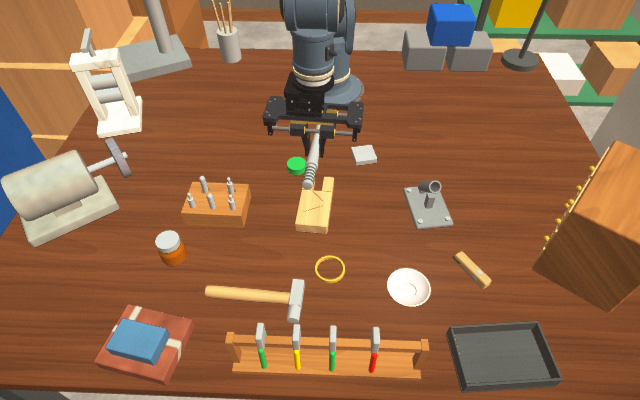

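Everything is in place and at rest: rod middle at about (511,−18), roughly 187 mm up, and both punches in the block. Handing in.

Run:
```python
from h import *
print(bot.sign_off()); s=bot.get_state(); print(s['position'],s['time_s'],s['finger_gap'])
```

```text
the job is handed in; nothing more can be done
None
the job is handed in; nothing more can be done
```

The job is handed in at about 24 s of the 72 s allowed. I got no verdict, so the checks below are my own.

**What I did:** The domed punch stands in hole_b and the ball-topped punch in hole_a. I gripped the mandrel at its balance point and drew it out along its 45° lean. The tool can only yaw, so I levelled the rod by lowering its tip onto open bench, which pivoted it between the pads. I then lifted it, carried it over the pin centre and held it there.

**Last checks (from the pictures and the robot state):**
- **Punches:** both tops read 90–92 mm above the bench in the side and scene views. That means both feet are fully home, about 35 mm down. Both stand upright and are let go.
- **Mandrel position:** the balance point is at about (511, −18) mm, against a pin centre of about (511, −17). The rod axis is roughly 187 mm above the bench.
- **Mandrel angle:** its direction is −4° to −5.6°, and the pin's is about −5°. The three views gave a tilt of 2.0°, 4.1° and 7.5°; the spread comes partly from the rod's taper, because I fitted its visible top surface. All are inside the 12° limit.
- **Grip and rest:** the grip is 45 N on a 20.4 mm finger opening, and the arm was nearly still (joint speeds below 0.01 rad/s).
- **Other things on the bench:** nothing looked shifted in the pictures, though I did not measure them again at the end.

**What went wrong:** my first lift of the domed punch came before the fingers had closed. The punch stayed standing, and I picked it up on the second try. Commanded moves also landed a few millimetres off at times. I checked both punches against their holes before pushing them in; the domed one was about 3 mm off and had to be corrected.

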